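# Set re-glued hand stamps in a row along a straightedge and wind the timer

### The job

The hand stamps have freshly glued rubber faces and must set in a dead straight row. Clear the stamp-pad tin off the setting board into the small low tray, lay the straightedge on the board flush along the board's raised rail with its ends within the board's, and stand every hand stamp upright on the board with a long side of its base flush against the free edge of the straightedge and within its length. Only once all the stamps stand there, wind the timer's key clockwise to its stop, and leave the other things on the desk alone.

Things in the scene. Friction and masses are not known exactly. Their poses are not given: they have to be found in the camera images.
- board: Fixed plywood setting board, 170 mm (its x) by 380 mm (its y), 3 mm thick. Origin: centre of its underside, on the desk; z up. Along its +x (far) side a raised dark rail runs the whole length, 20 mm wide, top 10 mm above the desk, inner face at board x = +0.065; clear face down to x = -0.085. Flush, the straightedge's centre is at x = +0.045, the stamps' at x = +0.005.
- straightedge: Loose aluminium straightedge, 0.3 kg: flat blade 320 mm long (its x), 40 mm wide (its y), 5 mm thick, with a grip ridge along its middle 300 mm long, 12 mm wide, top 34 mm above the underside. Origin: centre of the underside; z up. Grip it across the ridge from above; either way round will do.
- stamp1: Loose wooden hand stamp, 0.14 kg (may be absent: None from the start): base 60 mm long (its x), 40 mm wide (its y), 18 mm high, rubber face down; on it an upright bar handle 50 mm long (x), 18 mm thick (y), top 75 mm above the underside. Origin: centre of the underside; z up. Stands on the desk near the robot. All stamps are alike; either way round will do.
- stamp2: Loose wooden hand stamp, 0.14 kg (may be absent: None from the start): base 60 mm long (its x), 40 mm wide (its y), 18 mm high, rubber face down; on it an upright bar handle 50 mm long (x), 18 mm thick (y), top 75 mm above the underside. Origin: centre of the underside; z up. Stands on the desk near the robot. All stamps are alike; either way round will do.
- stamp3: Loose wooden hand stamp, 0.14 kg (may be absent: None from the start): base 60 mm long (its x), 40 mm wide (its y), 18 mm high, rubber face down; on it an upright bar handle 50 mm long (x), 18 mm thick (y), top 75 mm above the underside. Origin: centre of the underside; z up. Stands on the desk near the robot. All stamps are alike; either way round will do.
- stamp4: Loose wooden hand stamp, 0.14 kg (may be absent: None from the start): base 60 mm long (its x), 40 mm wide (its y), 18 mm high, rubber face down; on it an upright bar handle 50 mm long (x), 18 mm thick (y), top 75 mm above the underside. Origin: centre of the underside; z up. Stands on the desk near the robot. All stamps are alike; either way round will do.
- tin: Loose closed stamp-pad tin, 0.12 kg, grey with a white lid, 90 mm (its x) by 55 mm (its y; lid 57 mm), 20 mm high, lying on the setting board. Origin: centre of the underside; z up.
- tray: Fixed low open tray of dark wood beside the board, 130 mm (its x) by 140 mm (its y) outside, walls 5 mm thick and 18 mm high, floor about 5 mm thick. Origin: centre of its underside; z up. The tin must lie flat in it.
- timer: Fixed round white clockwork timer, 94 mm across, 50 mm high. Origin: centre of its underside; z up. The winding key stands on its top, on its vertical axis.
- key_grip (a point): On the axis of the timer's steel winding key, 78 mm above the desk, at the height to grip. The key is an upright flat wing 50 mm long, 9 mm thick, from 58 to 94 mm above the desk; it turns about the vertical.
- key (a joint): Angle of the winding key, rad: grows clockwise seen from above; at 0 the wing lies along the timer's x axis, so its yaw is the timer's yaw minus this value. The stop (fully wound) is at 4.8. Starts between 0 and 0.8: several regrasps. A light spring opposes winding, but the key stays where it is left; turning takes 0.1 to 0.15 N m.
- giftbox: Bystander among the stamps: loose white card gift box, 50 mm square, 42 mm high. Origin: centre of the underside. Leave it standing where it is.

How it is judged:
On the way, in this order (a step that is already met when the one before it is completed fails the run):
1. the straightedge lies flat on the board, flush along the rail, let go (x of straightedge in the frame of board between 0.0415 and 0.0485 m and y of straightedge in the frame of board between -0.036 and 0.036 m and z of straightedge in the frame of board between 0.001 and 0.006 m and angle between the x axis of straightedge and the y axis of board, either way round below 0.02 rad and angle between straightedge's own z axis and vertical below 0.05 rad and linear speed of straightedge below 0.02 m/s and contact force between straightedge and the fingers below 0.2 N), for 0.2 s.
2. every stamp stands on the board flush against the straightedge, let go (all of step 1 and (y of stamp1 in the frame of straightedge between 0.036 and 0.0432 m or y of stamp1 in the frame of straightedge between -0.0432 and -0.036 m) and x of each of stamp1, stamp2, stamp3, stamp4 in the frame of board below 0.03 m and x of stamp1 in the frame of straightedge between -0.136 and 0.136 m and z of stamp1 in the frame of board between 0.001 and 0.007 m and angle between the x axis of each of stamp1, stamp2, stamp3, stamp4 and the x axis of straightedge, either way round below 0.06 rad and angle between each of stamp1, stamp2, stamp3, stamp4's own z axis and vertical below 0.06 rad and linear speed of each of stamp1, stamp2, stamp3, stamp4 below 0.02 m/s and contact force between each of stamp1, stamp2, stamp3, stamp4 and the fingers below 0.2 N and (y of stamp2 in the frame of straightedge between 0.036 and 0.0432 m or y of stamp2 in the frame of straightedge between -0.0432 and -0.036 m) and x of stamp2 in the frame of straightedge between -0.136 and 0.136 m and z of stamp2 in the frame of board between 0.001 and 0.007 m and (y of stamp3 in the frame of straightedge between 0.036 and 0.0432 m or y of stamp3 in the frame of straightedge between -0.0432 and -0.036 m) and x of stamp3 in the frame of straightedge between -0.136 and 0.136 m and z of stamp3 in the frame of board between 0.001 and 0.007 m and (y of stamp4 in the frame of straightedge between 0.036 and 0.0432 m or y of stamp4 in the frame of straightedge between -0.0432 and -0.036 m) and x of stamp4 in the frame of straightedge between -0.136 and 0.136 m and z of stamp4 in the frame of board between 0.001 and 0.007 m), for 0.2 s.
3. the key is wound to its stop (value of joint key above 4.5 rad), for 0.2 s.
At the end, for the whole second after the job is handed in: Straightedge flat on the board, flush with the rail (3.5 mm, 0.02 rad), ends within the board's; every stamp present upright on the board, long side flush with its free edge (3 mm, 0.06 rad) and within its length; tin flat in the tray; key within 0.3 rad of its stop; all at rest, let go (all of step 2 and x of tin in the frame of tray between -0.045 and 0.045 m and y of tin in the frame of tray between -0.05 and 0.05 m and z of tin in the frame of tray between 0.001 and 0.011 m and angle between tin's own z axis and vertical below 0.08 rad and value of joint key above 4.5 rad); the robot touches nothing.
It fails at once if the gift box is shoved more than 8 cm or tipped over (distance of giftbox from where it was at the start of the episode above 0.08 m or angle between giftbox's own z axis and vertical above 0.6 rad).
Of stamp1, stamp2, stamp3, stamp4 only 3 to 4 are there at a start; the rules pass over those that are not, and their reading is None.
At some moment in a run one of stamp1, stamp2, stamp3, stamp4, tin may be knocked a few centimetres aside while the robot is not near it.
It also fails if it takes over 210 s, if anything falls off the work surface, if the arm or the gripper's body presses on something with over 40 N, if the wrist force passes 120 N, or if a joint passes its speed limit or range.

### The arm

A 7-joint arm with a two-finger parallel gripper is mounted at the origin on the work surface. World frame = base frame: x ahead of the robot, y to its left, z up, the work surface at z = 0. Lengths are in m, angles in rad, forces in N, time in s.
With the tool pointing down it reaches from about 0.425 to 0.975 m from the base axis. Payload 16.7 kg.
Tool frame: the origin (TCP) lies on the centre line of the jaws, within the pads' length; the fingertips stand finger_overhang ahead of it and the grasp point (between the pads) lies 11 mm behind it (finger_overhang is the distance from the TCP to the fingertips, in m); z points along the fingers, y is the line along which they close (so a half turn about z gives the same grasp; the last joint's range is limited). The gripper opens to 85 mm and grips with 20 to 120 N. Pads are 22 mm wide; open, the fingers measure 114 mm over their backs; the gripper's body (76 mm by 85 mm) begins 54 mm behind the grasp point. The pads swing forward as they close: fully open they stand 13 mm farther back than shut.
Start: joints at [0.987, 0.426, 0.074, 1.606, -0.034, 1.111, -0.067], TCP at [0.284, -0.612, 0.239] pointing down, gripper open.
Joint ranges: [-2.85, 2.85], [-0.5, 2.14], [-1.23, 1.37], [0.21, 2.46], [-1.02, 4.16], [0.16, 2.05], [-2.73, 2.73]. Speed limits (rad/s): [1.89, 1.89, 2.39, 2.39, 3.01, 3.01, 3.01].

### API

Orientations are given as a rotation vector (axis times angle).
In Python, from rig import state, camera, finish_job, finger_overhang gives the robot as it stands.
- The arm moves only by the tool servo_tool, never from a script. Its argument "deltas" is text: rows parted by semicolons, each of 4 numbers parted by spaces: the shift along the world's x, y, z as a fraction of full scale, then the turn about the world's z as a fraction of full scale. A call has 1 to 12 rows; each row is the pose to reach, as a shift and turn from the pose commanded when the call began; what a row does not reach only later rows make up. Full scale, the value 1, is 400 mm for a shift and 90 degrees for a turn. A row lasts 1/12 s, in which the tool goes at most 41.7 mm and 7.16 degrees, less where a joint would pass 70% of its speed; a pose out of reach is approached as far as the arm can. A call with a number of a shift or a turn outside -1 to 1 is refused whole. A call with a gripper value outside its range is refused whole. "fingers" is the opening, from 0 (shut) to 1 (fully open), set as the call begins (left out, the last holds). The fingers move at their own pace and stop on an object; the grip force is fixed at half the most. Time passes only in rows, so rows that repeat a pose let the fingers close. It gives the time, the measured TCP pose, the force, the opening and the grip force at its end, in the units of the state.
- state(): the state, without advancing time (a new reading comes with each control period).
- camera(name): name is "scene" or "top" or "wrist"; returns a dict with "pixels" (420x560x3 uint8, blue, green, red), "z_map" (420x560 float32, m along the optical axis (not along the pixel's ray), 0 where there is no reading), "vfov" (degrees; the focal length in pixels is half the picture's height over the tangent of half this angle, whatever the lens; pixels are square), "cx", "cy" (the principal point, pixels), "extrinsics" (4x4, takes a point from camera to world coordinates); the wrist camera has in their place "hand_eye" (4x4, takes a point from camera to tool coordinates, whose origin is the TCP and whose axes are the flange's). Camera axes: x right, y down, z forward; pixel columns grow to the right and rows downward; lengths in m; the calibration is good to about 2 mm. The wrist camera is an equidistant fisheye: a pixel r from the principal point sees the ray r / f radians off the axis. A picture is of the moment at which its call begins: read the wrist's pose just before it.
- finish_job(): hands the job in; it is judged then, once.
The state is a dict: "t": time; "q": joint angles; "qvel": joint speeds; "joint_torque": joint torques, N m; "ee_pos": TCP position; "tcp_rot": TCP orientation; "ft_force": force on the tool from outside, world axes, zero at the start; "torque": the same for the moment, N m; "grip_width": finger opening in m; "finger_force": force on a finger pad.
Only numpy, scipy, OpenCV 4.12 (cv2) and the standard library are available. Lean on these libraries where they do the work, as an engineer would, in place of code of your own. Each camera call takes 0.05 s, during which the arm holds its last target. There are 200 camera calls.

## Working session

There is one attempt and no reset: what is moved stays moved. The work goes in short steps, Python scripts to look and compute and a tool call to move; the robot and the scene stay as the last step left them, time stands still between calls to the robot, and variables do not carry over. Pictures are saved under pics/ and viewed, at most 14 in all, crops included, and the job is handed in when it is done.

Besides the shell and the picture viewer there is one more tool, called after "Request:" by a JSON object that holds its "op" and its "data", one argument or row to a line. servo_tool: Moves the arm, as the interface text tells. Shift numbers are shares of 400 mm and turn numbers shares of 90 degrees, none past 1 either way. Its arguments: {"type":"object","properties":{"deltas":{"type":"string"},"fingers":{"type":"number"}},"required":["deltas"]}

```bash
ls; mkdir -p pics
python3 - <<'E'
from rig import state,camera,finger_overhang
import cv2,numpy as np
print(finger_overhang if not callable(finger_overhang) else finger_overhang())
s=state();print({k:np.round(v,3) for k,v in s.items()})
for n in("top","scene"):
    c=camera(n);cv2.imwrite(f"pics/{n}0.png",c["pixels"]);print(n,c["vfov"],c["cx"],c["cy"],np.round(c["extrinsics"],3))
    np.savez(f"{n}0.npz",**c)
E
```

```text
pics
0.008
{'t': np.float64(0.0), 'q': array([ 0.987,  0.427,  0.074,  1.607, -0.034,  1.111, -0.067]), 'qvel': array([ 0.001, -0.   , -0.001, -0.002,  0.   ,  0.001, -0.002]), 'joint_torque': array([-1.0000e-03, -9.4982e+01,  3.7610e+00, -4.6352e+01,  1.9000e-02,
        1.0000e-02,  0.0000e+00]), 'ee_pos': array([ 0.284, -0.612,  0.239]), 'tcp_rot': array([-3.066e+00, -6.770e-01,  1.000e-03]), 'ft_force': array([-0.454, -0.213,  0.073]), 'torque': array([ 0.017, -0.008, -0.007]), 'finger_force': np.float64(0.0), 'grip_width': np.float64(0.086)}
top 46.47682529204588 275.31618458621097 206.99305328495575 [[-1.900e-02 -9.980e-01  5.900e-02  4.550e-01]
 [-1.000e+00  1.900e-02 -2.000e-03 -1.300e-02]
 [ 1.000e-03 -5.900e-02 -9.980e-01  1.444e+00]
 [ 0.000e+00  0.000e+00  0.000e+00  1.000e+00]]
scene 56.046138709151556 279.85274093750854 207.96823928511802 [[-0.306  0.52  -0.797  1.273]
 [ 0.952  0.163 -0.259  0.243]
 [-0.005 -0.838 -0.545  0.568]
 [ 0.     0.     0.     1.   ]]
```

View pics/top0.png

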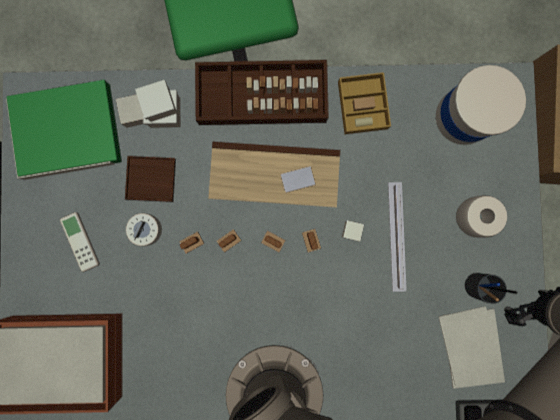

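View pics/scene0.png

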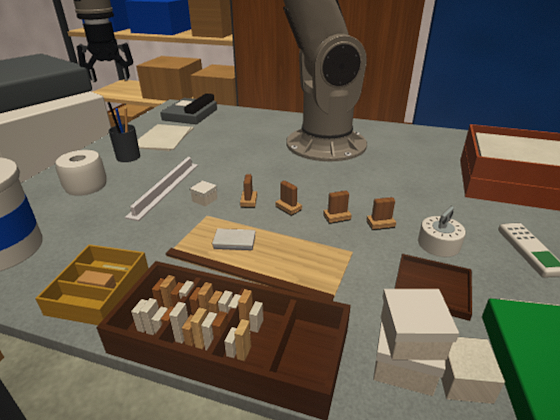

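The top view shows the board at about (275,175) with the rail on its upper side and the tin on it at (298,179). The tray is at (151,179), the timer at (142,229), and the straightedge stands vertically at (397,237). There are four stamps, at (191,241), (229,240), (273,241) and (311,240), and the giftbox is at (353,231).

```bash
cat > h.py <<'E'
import numpy as np,cv2
from scipy.spatial.transform import Rotation as R
def foc(c): return c["pixels"].shape[0]/2/np.tan(np.radians(float(c["vfov"]))/2)
def rays(c,uv,T=None,fish=False):
    uv=np.asarray(uv,float).reshape(-1,2);f=foc(c)
    d=np.c_[uv[:,0]-c["cx"],uv[:,1]-c["cy"]]/f
    if fish:
        r=np.linalg.norm(d,axis=1)+1e-9;d=np.c_[d*(np.sin(r)/r)[:,None],np.cos(r)]
    else: d=np.c_[d,np.ones(len(d))]
    T=c["extrinsics"] if T is None else T
    return T[:3,3],d@T[:3,:3].T
def plane(c,uv,z,T=None,fish=False):
    o,d=rays(c,uv,T,fish);return o+d*((z-o[2])/d[:,2])[:,None]
def cloud(c,T=None,fish=False):
    H,W=c["z_map"].shape;v,u=np.mgrid[:H,:W]
    T=c["extrinsics"] if T is None else T
    o,d=rays(c,np.c_[u.ravel(),v.ravel()],np.eye(4),fish)
    p=d*(c["z_map"].ravel()/d[:,2])[:,None]
    return (p@T[:3,:3].T+T[:3,3]).reshape(H,W,3)
def wristT(c,s):
    T=np.eye(4);T[:3,:3]=R.from_rotvec(s["tcp_rot"]).as_matrix();T[:3,3]=s["ee_pos"];return T@c["hand_eye"]
def rect(p):
    """centre, yaw of long side (deg, mod 180), long, short"""
    (cx,cy),(w,h),a=cv2.minAreaRect((np.asarray(p)[:,:2]*1000).astype(np.float32))
    if w<h: w,h,a=h,w,a+90
    return np.round([cx,cy,(a+90)%180-90,w,h],1)
E
python3 - <<'E'
from h import *
c=dict(np.load("top0.npz"));P=cloud(c)
tab=P[150:330:10,180:430:10].reshape(-1,3);print("table z med",np.median(tab[:,2]), "noise",)
rois=dict(s1=(172,222,210,260),s2=(211,222,248,260),s3=(253,222,292,260),s4=(297,222,327,260),box=(340,215,370,248),se=(383,175,412,298),tin=(276,160,320,197),timer=(120,208,165,250),tray=(118,148,182,208),board=(200,135,348,212))
for n,(a,b,e,d) in rois.items():
    p=P[b:d,a:e].reshape(-1,3);p=p[c["z_map"][b:d,a:e].ravel()>0];z=p[:,2]
    print(n,"pct z",np.round(np.percentile(z,[2,25,50,75,95,99])*1000,1))
    for lo,hi in dict(s=[(.012,.03),(.06,.09)],b=[(.03,.06)],se=[(.004,.012),(.025,.045)],ti=[(.016,.04)] ,tr=[(.012,.03)],bo=[(.0015,.006),(.007,.014)])[{'s1':'s','s2':'s','s3':'s','s4':'s','box':'b','se':'se','tin':'ti','timer':'b','tray':'tr','board':'bo'}[n]]:
        q=p[(z>lo)&(z<hi)]
        if len(q)>4: print("   ",(lo,hi),len(q),rect(q),np.round(q.mean(0)*1000,1))
q=P[208:250,120:165].reshape(-1,3);q=q[(q[:,2]>.07)];print("key",rect(q) if len(q)>4 else 0)
E
```

```text
table z med 0.0008933538027543486 noise
s1 pct z [-6.  -1.2  1.2  5.3 73.4 76.7]
    (0.012, 0.03) 158 [442.8 230.5 -62.9  60.8  40.1] [442.7 226.   18.6]
    (0.06, 0.09) 119 [442.8 231.  -62.   51.1  18.2] [442.9 229.6  73.4]
s2 pct z [-5.8 -1.4  1.1  4.6 73.2 77.4]
    (0.012, 0.03) 164 [446.  122.1 -56.5  59.6  40. ] [445.9 119.   18.7]
    (0.06, 0.09) 111 [445.7 122.6 -56.7  49.3  17.9] [445.8 121.9  74. ]
s3 pct z [-5.8 -1.2  1.2  4.7 73.3 77.7]
    (0.012, 0.03) 165 [441.2  -6.8  61.7  58.8  39.9] [442.   -6.3  18.5]
    (0.06, 0.09) 112 [441.   -6.7  62.3  48.8  17.5] [440.9  -7.5  74.5]
s4 pct z [-5.3 -0.9  1.9 11.6 74.1 78.4]
    (0.012, 0.03) 158 [ 442.  -118.4   16.1   60.1   40.1] [ 442.3 -116.    18.7]
    (0.06, 0.09) 115 [ 441.9 -118.    15.3   49.6   17.9] [ 441.8 -117.7   74. ]
box pct z [-5.4 -0.4  2.8 40.  45.6 48.1]
    (0.03, 0.06) 315 [ 467.7 -237.5   75.4   50.4   50.4] [ 467.6 -236.7   42.5]
se pct z [-4.7  0.2  3.1  7.4 35.6 38.9]
    (0.004, 0.012) 912 [ 449.1 -371.4   -1.8  358.7   83.4] [ 444.7 -368.4    6.5]
    (0.025, 0.045) 496 [ 448.9 -370.6    0.5  298.9   14.6] [ 447.3 -369.9   34.1]
tin pct z [-2.2  2.6  6.  22.2 26.9 29.2]
    (0.016, 0.04) 609 [621.1 -82.5 -76.1  92.   57. ] [620.7 -82.3  23.6]
timer pct z [-5.6 -0.4  6.7 49.9 70.5 95. ]
    (0.03, 0.06) 769 [481.7 366.   88.7  93.9  91.3] [482.2 362.1  49.3]
tray pct z [-5.4 -0.   3.1  6.5 17.3 21.8]
    (0.012, 0.03) 374 [641.5 363.7  86.3 167.  147.4] [637.9 358.   17.4]
board pct z [-4.8  0.2  2.8  5.8 19.5 26.3]
    (0.0015, 0.006) 4454 [641.5 -12.2  88.9 437.7 227. ] [635.9 -12.8   3.6]
    (0.007, 0.014) 1379 [640.8 -13.   88.9 434.4 225.7] [671.  -11.7   9.4]
key [480.6 182.4  89.4 391.6  46.8]
```

Run:
```python
from h import *
c=dict(np.load("top0.npz"));P=cloud(c);I=c["pixels"];hsv=cv2.cvtColor(I,cv2.COLOR_BGR2HSV)
def big(m,roi):
    a,b,e,d=roi;M=np.zeros(m.shape,np.uint8);M[b:d,a:e]=m[b:d,a:e]
    cs,_=cv2.findContours(M,cv2.RETR_EXTERNAL,cv2.CHAIN_APPROX_NONE);return max(cs,key=cv2.contourArea).reshape(-1,2)
for p in[(240,180),(275,152),(275,145),(393,230),(397,230),(391,230),(380,230),(150,180),(297,180),(142,230)]: print(p,I[p[1],p[0]],hsv[p[1],p[0]])
k=big((hsv[...,1]>60)&(hsv[...,0]<30)&(hsv[...,2]>90),(195,135,350,215));print("ply",rect(plane(c,k,.003)))
m=((hsv[...,2]<75)&(hsv[...,1]>60)).astype(np.uint8);
k=big(m,(195,135,350,170));print("rail",rect(plane(c,k,.010)))
k=big(m,(118,148,182,210));print("tray",rect(plane(c,k,.018)))
k=big((hsv[...,2]>130)&(hsv[...,1]<60),(383,170,412,300));print("blade",rect(plane(c,k,.005)))
k=big((hsv[...,2]>120)&(hsv[...,1]<60),(120,208,165,250));print("timer",rect(plane(c,k,.05)), cv2.minEnclosingCircle((plane(c,k,.05)[:,:2]*1000).astype(np.float32)))
v=I[170:300,383:412].copy();T=I[205:255,115:170]
B=I[135:215,195:350]
cv2.imwrite("pics/t1.png",np.hstack([cv2.resize(v,None,fx=4,fy=4,interpolation=0)[:520],cv2.resize(T,(600,520),interpolation=2)]))
a,b,e,d=120,205,165,250
q=P[b:d,a:e].reshape(-1,3);q=q[(q[:,2]>.062)];q=q[np.abs(q[:,0]-.482)<.05];q=q[np.abs(q[:,1]-.366)<.05];print("key",len(q),rect(q),q.mean(0))
```

```text
(240, 180) [ 87 120 137] [ 20  93 137]
(275, 152) [ 74 100 116] [ 19  92 116]
(275, 145) [78 83 83] [30 15 83]
(393, 230) [176 171 170] [115   9 176]
(397, 230) [115 115 121] [  0  13 121]
(391, 230) [171 163 162] [117  13 171]
(380, 230) [107 110 105] [ 72  12 110]
(150, 180) [35 49 69] [ 12 126  69]
(297, 180) [157 153 153] [120   6 157]
(142, 230) [93 92 87] [95 16 93]
ply [629.  -12.9  85.1 379.6 151.1]
rail [712.9 -19.4  85.1 377.2  18.1]
tray [630.  351.3  86.3 139.6 128.5]
blade [ 447.4 -371.3    0.5  320.5   40.7]
timer [481.7 367.9  88.9  91.3  91. ] ((481.3946838378906, 367.5789489746094), 46.9473991394043)
key 107 [482.6 365.6 -25.   49.5  10.8] [0.48214029 0.36401422 0.0865831 ]
```

View pics/t1.png

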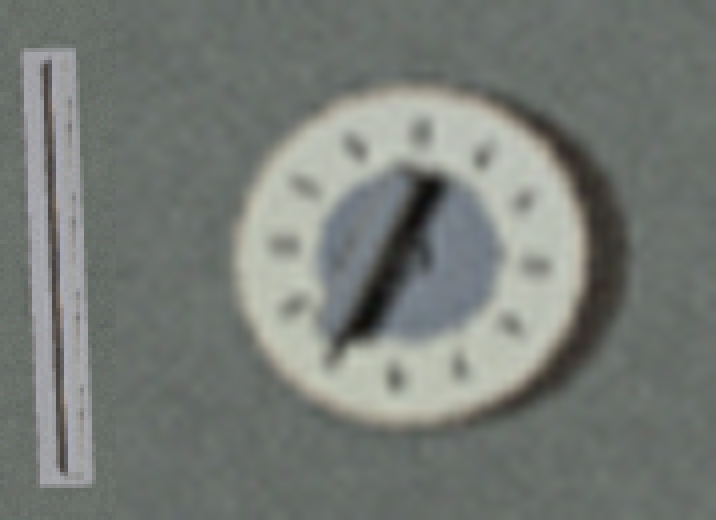

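The crop shows the straightedge yawed about 0.5° with its ridge along the middle, and the key wing lying from upper right to lower left at a yaw of about -25°. All the sizes match the given ones. The tin goes first.

Request:
{"op": "servo_tool", "data": {
  "deltas": "0.42 0.66 0 0.44;0.42 0.66 0 0.44;0.42 0.66 0 0.44;0.42 0.66 0 0.44;0.42 0.66 0 0.44;0.42 0.66 0 0.44;0.42 0.66 0 0.44;0.42 0.66 0 0.44;0.42 0.66 0 0.44",
  "fingers": 1
}}

```text
t: 0.85
ee_pos: [0.4554, -0.343, 0.2393]
tcp_rot: [-2.65, -1.685, -0.002]
ft_force: [0.5, 1.6, 0.8]
grip_width: 0.0856
finger_force: 0.0
```

Request:
{"op": "servo_tool", "data": {
  "deltas": "0.4225 0.665 -0.25 0.438;0.4225 0.665 -0.25 0.438;0.4225 0.665 -0.25 0.438;0.4225 0.665 -0.25 0.438;0.4225 0.665 -0.25 0.438;0.4225 0.665 -0.25 0.438;0.4225 0.665 -0.25 0.438;0.4225 0.665 -0.25 0.438;0.4225 0.665 -0.25 0.438;0.4225 0.665 -0.25 0.438;0.4225 0.665 -0.25 0.438"
}}

```text
t: 1.77
ee_pos: [0.621, -0.0826, 0.1388]
tcp_rot: [-1.935, -2.474, 0.001]
ft_force: [-0.1, -0.3, -0.3]
grip_width: 0.0855
finger_force: 0.0
```

```bash
cat >> h.py <<'E'
def where(s):
    M=R.from_rotvec(s["tcp_rot"]).as_matrix();return np.round(np.r_[np.array(s["ee_pos"])*1000,(np.degrees(np.arctan2(M[1,1],M[0,1]))+90)%180-90],1),np.round(np.degrees(np.arccos(-M[2,2])),2)
E
python3 - <<'E'
from h import *;from rig import *
s=state();c=camera("wrist");print(where(s),np.round(s["q"],2),s["t"],c["vfov"],c["cx"],c["cy"],np.round(c["hand_eye"],3))
cv2.imwrite("pics/w1.png",c["pixels"]);np.savez("w1.npz",T=wristT(c,s),**c)
P=cloud(c,wristT(c,s),True);z=P[...,2];m=(z>.016)&(z<.032)&(abs(P[...,0]-.621)<.07)&(abs(P[...,1]+.082)<.07)&(c["z_map"]>0)
print(rect(P[m]),P[m].mean(0))
E
```

```text
(array([621. , -82.6, 138.8,  13.9]), np.float64(0.07)) [ 0.33  0.48 -0.39  1.79  0.22  0.92  0.08] 1.7667 65.70646984690485 282.03954482816204 203.12102344445915 [[ 0.001 -0.958 -0.288  0.074]
 [ 1.     0.002 -0.    -0.   ]
 [ 0.001 -0.288  0.958 -0.136]
 [ 0.     0.     0.     1.   ]]
[619.6 -79.9 -75.9  91.9  56.9] [ 0.61884506 -0.0773053   0.02383755]
```

View pics/w1.png

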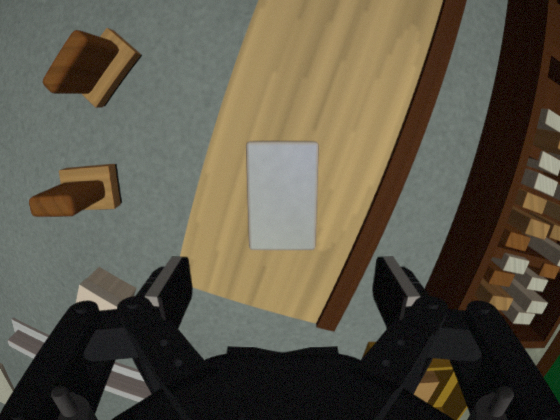

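The wrist view shows the tin at (283,195), centred between the fingers and aligned with them. Next I grasp it.

Request:
{"op": "servo_tool", "data": {
  "deltas": "0 0.004 -0.1 0;0 0.004 -0.18 0;0 0.004 -0.23 0;0 0.004 -0.27 0;0 0.004 -0.295 0;0 0.004 -0.31 0;0 0.004 -0.315 0;0 0.004 -0.315 0"
}}

```text
t: 2.48
ee_pos: [0.6215, -0.0811, 0.0137]
tcp_rot: [1.936, 2.473, 0.0]
ft_force: [0.2, -0.6, -0.2]
grip_width: 0.0853
finger_force: 0.0
```

Request:
{"op": "servo_tool", "data": {
  "deltas": "0 0 0 0;0 0 0 0;0 0 0 0;0 0 0 0;0 0 0 0;0 0 0 0;0 0 0 0;0 0 0.01 0;0 0 0.05 0;0 0 0.15 0;0 0 0.25 0;0 0 0.25 0",
  "fingers": 0.4
}}

```text
t: 3.48
ee_pos: [0.6249, -0.0805, 0.1211]
tcp_rot: [1.931, 2.468, 0.008]
ft_force: [2.2, -0.4, 0.1]
grip_width: 0.0538
finger_force: 63.9
```

Request:
{"op": "servo_tool", "data": {
  "deltas": "0.022 0.9 0 -0.195;0.022 0.9 0 -0.195;0.022 0.9 0 -0.195;0.022 0.9 0 -0.195;0.022 0.9 0 -0.195;0.022 0.9 0 -0.195;0.022 0.9 0 -0.195;0.022 0.9 0 -0.195;0.022 0.9 0 -0.195;0.022 0.9 0 -0.195;0.022 0.9 0 -0.195;0.022 0.9 0 -0.195"
}}

```text
t: 4.48
ee_pos: [0.6301, 0.2789, 0.1134]
tcp_rot: [2.29, 2.15, -0.001]
ft_force: [0.0, -0.7, -2.0]
grip_width: 0.0533
finger_force: 63.8
```

Request:
{"op": "servo_tool", "data": {
  "deltas": "0 0.09 0 0;0 0.18 0 0;0 0.18 0 0;0 0.18 0 0;0 0.18 -0.05 0;0 0.18 -0.1 0"
}}

```text
t: 4.98
ee_pos: [0.6317, 0.3495, 0.0742]
tcp_rot: [2.292, 2.146, 0.003]
ft_force: [0.6, -0.2, -1.6]
grip_width: 0.0534
finger_force: 63.9
```

Run:
```python
from h import *;from rig import *
s=state();c=camera("top");print(where(s),np.round(s["q"],2),s["t"],s["grip_width"],s["finger_force"])
cv2.imwrite("pics/w2.png",np.vstack([cv2.resize(c["pixels"][130:230,90:290],(800,400))]))
```

```text
(array([631.7, 349.5,  74.2,  -3.8]), np.float64(0.15)) [-0.37  0.68 -0.34  1.59  0.27  0.91 -0.86] 4.9833 0.05335901295914704 63.85851502418518
```

View pics/w2.png

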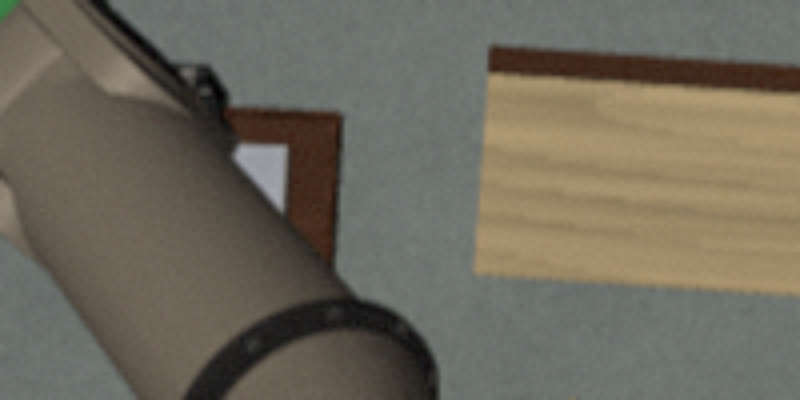

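The top view shows the tin held over the tray and the board clear. I lower it, let go, retreat, and head for the straightedge.

Request:
{"op": "servo_tool", "data": {
  "deltas": "0 0 -0.04 0;0 0 -0.08 0;0 0 -0.11 0;0 0 -0.13 0;0 0 -0.14 0;0 0 -0.142 0;0 0 -0.142 0;0 0 -0.142 0"
}}

```text
t: 5.7
ee_pos: [0.6303, 0.3516, 0.0168]
tcp_rot: [2.29, 2.15, 0.001]
ft_force: [-0.1, 0.3, -1.8]
grip_width: 0.0535
finger_force: 63.8
```

Request:
{"op": "servo_tool", "data": {
  "deltas": "0 0 0 0;0 0 0 0;0 0 0 0;0 0 0 0;0 0 0.03 0;0 0 0.1 0;0 0 0.2 0;0 0 0.3 0;0 0 0.4 0;0 0 0.45 0;0 0 0.45 0",
  "fingers": 0.82
}}

```text
t: 6.62
ee_pos: [0.632, 0.3529, 0.2039]
tcp_rot: [2.289, 2.149, 0.013]
ft_force: [0.8, 0.6, -0.6]
grip_width: 0.07
finger_force: 0.0
```

Run:
```python
from h import *;from rig import *
s=state();c=camera("wrist");print(where(s),s["t"])
P=cloud(c,wristT(c,s),True);z=P[...,2];m=(z>.016)&(z<.036)&(abs(P[...,0]-.63)<.06)&(abs(P[...,1]-.35)<.06)&(c["z_map"]>0)&(c["pixels"].min(2)>110)
print("tin",m.sum(),rect(P[m]),P[m].mean(0))
```

```text
(array([632. , 352.9, 203.9,  -3.6]), np.float64(0.5)) 6.6167
tin 4945 [629.6 352.5  86.3  90.7  56.1] [0.62968272 0.35431246 0.02591204]
```

Request:
{"op": "servo_tool", "data": {
  "deltas": "-0.21 -0.875 0 -0.48;-0.21 -0.875 0 -0.48;-0.21 -0.875 0 -0.48;-0.21 -0.875 0 -0.48;-0.21 -0.875 0 -0.48;-0.21 -0.875 0 -0.48;-0.21 -0.875 0 -0.48;-0.21 -0.875 0 -0.48;-0.21 -0.875 0 -0.48;-0.21 -0.875 0 -0.48",
  "fingers": 0.6
}}

```text
t: 7.5
ee_pos: [0.5442, -0.0051, 0.1963]
tcp_rot: [2.924, 1.145, -0.004]
ft_force: [1.5, -0.4, 0.4]
grip_width: 0.0515
finger_force: 0.0
```

Request:
{"op": "servo_tool", "data": {
  "deltas": "-0.245 -0.93 -0.1 -0.473;-0.245 -0.93 -0.1 -0.473;-0.245 -0.93 -0.1 -0.473;-0.245 -0.93 -0.1 -0.473;-0.245 -0.93 -0.1 -0.473;-0.245 -0.93 -0.1 -0.473;-0.245 -0.93 -0.1 -0.473;-0.245 -0.93 -0.1 -0.473;-0.245 -0.93 -0.1 -0.473;-0.245 -0.93 -0.1 -0.473;-0.245 -0.93 -0.1 -0.473;-0.245 -0.93 -0.1 -0.473"
}}

```text
t: 8.5
ee_pos: [0.4475, -0.3707, 0.1559]
tcp_rot: [-3.141, -0.014, 0.002]
ft_force: [0.7, 0.2, 0.7]
grip_width: 0.0512
finger_force: 0.0
```

Run:
```python
from h import *;from rig import *
s=state();c=camera("wrist");print(where(s),s["t"],np.round(s["q"],2))
P=cloud(c,wristT(c,s),True);z=P[...,2];ok=(c["z_map"]>0)&(abs(P[...,0]-.448)<.18)&(abs(P[...,1]+.371)<.04)
m=ok&(z>.028)&(z<.045);print("ridge",m.sum(),rect(P[m]),np.median(P[m],0))
```

```text
(array([ 447.5, -370.7,  155.9,  -89.5]), np.float64(0.08)) 8.5 [ 0.46  0.37  0.14  1.9  -0.07  0.88 -0.92]
ridge 4562 [ 447.7 -369.2    0.6  298.4   12.3] [ 0.47296285 -0.36892257  0.03480254]
```

Request:
{"op": "servo_tool", "data": {
  "deltas": "0 0.003 -0.1 0;0 0.003 -0.18 0;0 0.003 -0.25 0;0 0.003 -0.3 0;0 0.003 -0.33 0;0 0.003 -0.342 0;0 0.003 -0.346 0;0 0.003 -0.346 0"
}}

```text
t: 9.22
ee_pos: [0.4487, -0.3692, 0.0188]
tcp_rot: [3.141, 0.018, 0.001]
ft_force: [-0.4, -0.3, -0.0]
grip_width: 0.0514
finger_force: 0.0
```

Request:
{"op": "servo_tool", "data": {
  "deltas": "0 0 0 0;0 0 0 0;0 0 0 0;0 0 0 0;0 0 0 0;0 0 0 0;0 0 0.01 0;0 0 0.04 0;0 0 0.1 0;0 0 0.17 0;0 0 0.22 0;0 0 0.22 0",
  "fingers": 0
}}

```text
t: 10.22
ee_pos: [0.4497, -0.3708, 0.111]
tcp_rot: [3.138, 0.016, 0.008]
ft_force: [1.4, -0.4, -2.4]
grip_width: 0.0106
finger_force: 58.9
```

Request:
{"op": "servo_tool", "data": {
  "deltas": "0.2 0.3 0.1 0.3;0.5685 0.8825 0.1 0.94;0.5685 0.8825 0.1 0.94;0.5685 0.8825 0.1 0.94;0.5685 0.8825 0.1 0.94;0.5685 0.8825 0.1 0.94;0.5685 0.8825 0.1 0.94;0.5685 0.8825 0.1 0.94;0.5685 0.8825 0.1 0.94;0.5685 0.8825 0.1 0.94;0.5685 0.8825 0.1 0.94;0.5685 0.8825 0.1 0.94"
}}

```text
t: 11.22
ee_pos: [0.6764, -0.0119, 0.146]
tcp_rot: [-2.299, -2.139, -0.002]
ft_force: [-0.8, -1.1, -3.0]
grip_width: 0.0108
finger_force: 59.1
```

Request:
{"op": "servo_tool", "data": {
  "deltas": "0 0 -0.05 0;0 0 -0.1 0;0 0 -0.1 0;0 0 -0.1 0"
}}

```text
t: 11.55
ee_pos: [0.6745, -0.0166, 0.1053]
tcp_rot: [-2.311, -2.125, 0.003]
ft_force: [-0.0, -0.0, -2.4]
grip_width: 0.011
finger_force: 59.0
```

Run:
```python
from h import *;from rig import *
s=state();c=camera("wrist");print(where(s),s["t"],np.round(s["q"],2),np.round(s["ft_force"],1))
T=wristT(c,s);P=cloud(c,T,True);z=P[...,2];b=np.radians(85.1);bx=np.array([np.sin(b),-np.cos(b)]);by=np.array([np.cos(b),np.sin(b)])
Q=P[...,:2]-np.array([.6390,-.0138]);X=Q@bx;Y=Q@by
ok=(c["z_map"]>0)&(abs(X)<.09)&(abs(Y)<.17)
m=ok&(z>.08)&(z<.15);print("SE",m.sum(),rect(P[m]),np.median(P[m],0)) 
hsv=cv2.cvtColor(c["pixels"],cv2.COLOR_BGR2HSV)
G=plane(c,np.stack(np.meshgrid(np.arange(560),np.arange(420)),-1),.003,T,True).reshape(420,560,3)[...,:2]-np.array([.6390,-.0138]);gx=G@bx;gy=G@by
w=(hsv[...,1]>60)&(hsv[...,2]>90)&(hsv[...,0]<30)
for y0 in np.arange(-.18,.19,.04):
    r=w&(abs(gy-y0)<.006)&(abs(gx)<.1); 
    if r.sum()>20: print(round(y0,2),np.round([gx[r].min(),gx[r].max()],4))
cv2.imwrite("pics/w3.png",c["pixels"])
```

```text
(array([674.5, -16.6, 105.3,  -4.8]), np.float64(0.15)) 11.55 [ 0.12  0.57 -0.26  1.7   0.18  0.9  -0.3 ] [-0.  -0.  -2.4]
SE 29488 [676.4  15.1  85.8 189.   78.4] [0.67801474 0.03160218 0.11868589]
-0.14 [-0.0835 -0.0632]
-0.06 [-0.0863  0.086 ]
-0.02 [-0.0863  0.0859]
0.02 [-0.0863  0.0858]
0.06 [-0.0862  0.086 ]
0.1 [-0.0858  0.086 ]
0.14 [-0.0863  0.0668]
```

View pics/w3.png

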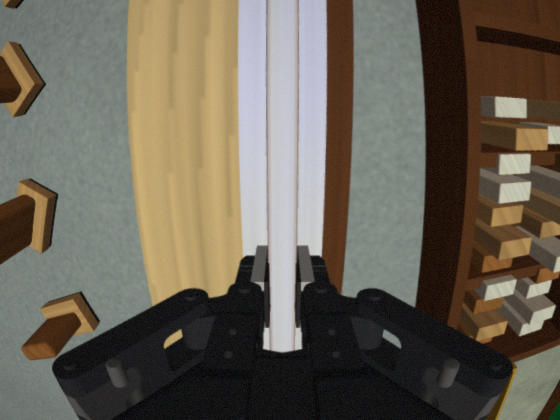

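The straightedge is held parallel to the rail. In the wrist view it covers columns 240-328, with the rail starting at about 328.

Request:
{"op": "servo_tool", "data": {
  "deltas": "0 0 -0.06 0;0 0 -0.11 0;0 0 -0.15 0;0 0 -0.18 0;0 0 -0.2 0;0 0 -0.206 0;0 0 -0.206 0;0 0 -0.206 0"
}}

```text
t: 12.27
ee_pos: [0.6761, -0.0163, 0.0247]
tcp_rot: [2.312, 2.126, 0.001]
ft_force: [-0.4, 0.5, -2.5]
grip_width: 0.0106
finger_force: 59.3
```

Request:
{"op": "servo_tool", "data": {
  "deltas": "0.005 -0.0004 0 0;0.01 -0.0008 0 0;0.015 -0.0012 0 0;0.0175 -0.0014 0 0;0.0175 -0.0014 0 0;0.0175 -0.0014 0 0"
}}

```text
t: 12.77
ee_pos: [0.6826, -0.0169, 0.0237]
tcp_rot: [-2.312, -2.127, -0.0]
ft_force: [-0.4, -0.4, -3.6]
grip_width: 0.0106
finger_force: 59.3
```

Request:
{"op": "servo_tool", "data": {
  "deltas": "0.0025 0 0 0;0.005 0 0 0;0.005 0 0 0;0.005 0 0 0"
}}

```text
t: 13.1
ee_pos: [0.6839, -0.0169, 0.0235]
tcp_rot: [-2.312, -2.126, 0.002]
ft_force: [-5.4, 0.9, 0.1]
grip_width: 0.0111
finger_force: 59.7
```

Request:
{"op": "servo_tool", "data": {
  "deltas": "0.003 0 0 0;0.003 0 0 0;0.003 0 -0.003 0;0.003 0 -0.006 0;0.003 0 -0.008 0;0.003 0 -0.008 0"
}}

```text
t: 13.6
ee_pos: [0.6839, -0.0169, 0.0221]
tcp_rot: [-2.311, -2.125, 0.005]
ft_force: [-26.2, -1.1, 34.5]
grip_width: 0.0106
finger_force: 64.6
```

Request:
{"op": "servo_tool", "data": {
  "deltas": "0 0 0.003 0;-0.002 0 0.005 0;-0.002 0 0.005 0;-0.002 0 0.005 0"
}}

```text
t: 13.93
ee_pos: [0.6839, -0.0169, 0.0224]
tcp_rot: [-2.312, -2.126, 0.002]
ft_force: [-9.0, 0.2, 1.7]
grip_width: 0.0107
finger_force: 60.1
```

Request:
{"op": "servo_tool", "data": {
  "deltas": "0 0 0 0;0 0 0 0;0 0 0 0;0 0 0 0;0 0 0.02 0;0 0 0.08 0;0 0 0.18 0;0 0 0.3 0;0 0 0.4 0;0 0 0.4 0",
  "fingers": 0.3
}}

```text
t: 14.77
ee_pos: [0.6882, -0.0166, 0.1915]
tcp_rot: [2.307, 2.122, 0.013]
ft_force: [1.6, -0.3, 0.5]
grip_width: 0.0261
finger_force: 0.0
```

```bash
cat > look.py <<'E'
from h import *;from rig import *
# top-view check: board-frame readings of blade, stamps
def board(p,O=(639.0,-13.8),a=85.1):
    b=np.radians(a);d=np.array(p[:2])-O;return np.round([d@[np.sin(b),-np.cos(b)],d@[np.cos(b),np.sin(b)]],1)
def comps(P,c,lo,hi,nmin=40,nmax=2000):
    m=((P[...,2]>lo)&(P[...,2]<hi)&(c["z_map"]>0)).astype(np.uint8)
    n,l,st,_=cv2.connectedComponentsWithStats(m)
    return [P[l==i] for i in range(1,n) if nmin<st[i,4]<nmax]
E
python3 - <<'E'
from look import *
s=state();c=camera("wrist");print(where(s),s["t"])
T=wristT(c,s);P=cloud(c,T,True);z=P[...,2]
ok=(c["z_map"]>0)&(abs(P[...,0]-.684)<.06)&(abs(P[...,1]+.017)<.19)
m=ok&(z>.029)&(z<.055);print("ridge",m.sum(),rect(P[m]),board(rect(P[m])),np.median(P[m],0))
c=camera("top");P=cloud(c);hsv=cv2.cvtColor(c["pixels"],cv2.COLOR_BGR2HSV)
cv2.imwrite("pics/t2.png",cv2.resize(c["pixels"][130:260,160:360],(800,520),interpolation=2))
for p in comps(P,c,.06,.085):
    r=rect(p)
    if r[3]<60: print("handle",r)
E
```

```text
(array([688.2, -16.6, 191.5,  -4.8]), np.float64(0.61)) 14.7667
ridge 3878 [683.2 -16.9  85.2 299.6  12.1] [44.3  0.7] [0.68516652 0.00529334 0.03782448]
handle [895.2  52.6  -1.4  32.   12.1]
handle [893.   15.6  -1.9  32.7  11.9]
handle [894.2  -4.2  -1.   29.1  11.6]
handle [895.7 -21.4  -1.   32.4  11.4]
handle [ 8.958e+02 -1.176e+02  1.000e-01  3.010e+01  1.440e+01]
handle [ 834.8 -117.2   -1.9   31.4   12.4]
handle [ 500.5 -620.2   -2.3   43.    16.4]
handle [445.9 122.2 -56.2  49.8  17.7]
handle [446.1   1.9  62.4  28.7  16.2]
handle [442.4 230.9 -61.2  49.7  18. ]
handle [ 319.7 -629.6   34.1   42.6    8.5]
handle [ 65.2  52.5 -49.8  46.2   6. ]
handle [ -41.  -550.   -88.1   45.4   37.5]
```

View pics/t2.png

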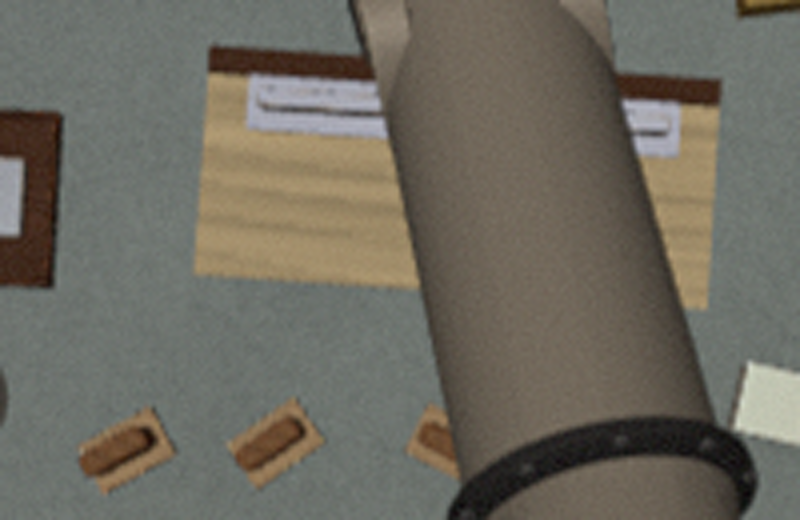

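The straightedge is flush at board x 44.3 mm with a 0.1° angle error, and the stamps are still where they were. I take the right-hand stamp first, the one at about y = -118.

Request:
{"op": "servo_tool", "data": {
  "deltas": "-0.606 -0.2525 -0.04 -0.772;-0.606 -0.2525 -0.04 -0.772;-0.606 -0.2525 -0.04 -0.772;-0.606 -0.2525 -0.04 -0.772;-0.606 -0.2525 -0.04 -0.772;-0.606 -0.2525 -0.04 -0.772;-0.606 -0.2525 -0.04 -0.772;-0.606 -0.2525 -0.04 -0.772;-0.606 -0.2525 -0.04 -0.772;-0.606 -0.2525 -0.04 -0.772;-0.606 -0.2525 -0.04 -0.772;-0.606 -0.2525 -0.04 -0.772",
  "fingers": 0.6
}}

```text
t: 15.87
ee_pos: [0.4422, -0.1178, 0.1661]
tcp_rot: [-3.111, -0.435, 0.001]
ft_force: [-0.0, -0.3, 0.7]
grip_width: 0.0515
finger_force: 0.0
```

```bash
cat > ws.py <<'E'
from look import *
import sys
s=state();c=camera("wrist");w,_=where(s);print("tool",w,_,"t",round(s["t"],1),"q7",round(s["q"][6],2))
P=cloud(c,wristT(c,s),True);z=P[...,2]
lo,hi=(float(a) for a in sys.argv[1:3])
ok=(c["z_map"]>0)&(np.hypot(P[...,0]-w[0]/1e3,P[...,1]-w[1]/1e3)<float(sys.argv[3]) )&(z>lo)&(z<hi)
n,l,st,_=cv2.connectedComponentsWithStats(ok.astype(np.uint8))
for i in range(1,n):
    if st[i,4]>150:
        r=rect(P[l==i]);print(st[i,4],r,"zmed",np.round(np.median(z[l==i]),4),"board",board(r),"shift",np.round((r[:2]-w[:2])/400,4),"turn",np.round(((r[2]+90-w[3]+90)%180-90)/90,3))
E
python3 ws.py .055 .09 .08; python3 ws.py .014 .03 .06
```

```text
tool [ 442.2 -117.8  166.1  -74.1] 0.05 t 15.9 q7 -1.19
1563 [ 441.5 -116.4   15.9   48.    17.9] zmed 0.0754 board [-188.  -119.1] shift [-0.0017  0.0035] turn 0.0
tool [ 442.3 -117.8  166.2  -74.1] 0.04 t 15.9 q7 -1.19
1556 [ 440.4 -116.8   15.2   60.5   40. ] zmed 0.019 board [-189.1 -119.6] shift [-0.0048  0.0025] turn -0.008
```

Request:
{"op": "servo_tool", "data": {
  "deltas": "-0.0025 0.003 -0.1 0;-0.0025 0.003 -0.19 0;-0.0025 0.003 -0.25 0;-0.0025 0.003 -0.285 0;-0.0025 0.003 -0.302 0;-0.0025 0.003 -0.3075 0;-0.0025 0.003 -0.3075 0;-0.0025 0.003 -0.3075 0"
}}

```text
t: 16.63
ee_pos: [0.4421, -0.1169, 0.0443]
tcp_rot: [3.112, 0.431, 0.002]
ft_force: [0.2, -1.3, 0.3]
grip_width: 0.0511
finger_force: 0.0
```

Request:
{"op": "servo_tool", "data": {
  "deltas": "0 0 0 0;0 0 0 0;0 0 0 0;0 0 0 0;0 0 0 0;0 0 0.01 0;0 0 0.05 0;0 0 0.12 0;0 0 0.2 0;0 0 0.28 0;0 0 0.3 0;0 0 0.3 0",
  "fingers": 0
}}

```text
t: 17.63
ee_pos: [0.4428, -0.117, 0.1661]
tcp_rot: [3.111, 0.429, 0.007]
ft_force: [0.9, 0.2, -1.4]
grip_width: 0.0178
finger_force: 58.8
```

Request:
{"op": "servo_tool", "data": {
  "deltas": "0.1 -0.01 0.02 0.08;0.461 -0.029 0 0.769;0.461 -0.029 0 0.769;0.461 -0.029 0 0.769;0.461 -0.029 0 0.769;0.461 -0.029 0 0.769;0.461 -0.029 0 0.769;0.461 -0.029 0 0.769;0.461 -0.029 0 0.769;0.461 -0.029 0 0.769;0.461 -0.029 0 0.769;0.461 -0.029 0 0.769"
}}

```text
t: 18.63
ee_pos: [0.6252, -0.1284, 0.162]
tcp_rot: [-2.319, -2.116, 0.001]
ft_force: [-0.0, -0.4, -1.6]
grip_width: 0.0175
finger_force: 59.0
```

Request:
{"op": "servo_tool", "data": {
  "deltas": "0 0 -0.08 0;0 0 -0.16 0;0 0 -0.22 0;0 0 -0.26 0;0 0 -0.28 0;0 0 -0.286 0;0 0 -0.286 0;0 0 -0.286 0"
}}

```text
t: 19.3
ee_pos: [0.6264, -0.1283, 0.0497]
tcp_rot: [2.318, 2.119, 0.001]
ft_force: [0.2, 0.6, -0.9]
grip_width: 0.0174
finger_force: 59.1
```

Request:
{"op": "servo_tool", "data": {
  "deltas": "0.005 -0.0004 0 0;0.01 -0.0008 0 0;0.014 -0.0012 0 0;0.016 -0.0014 0 0;0.018 -0.0015 0 0;0.018 -0.0015 0 0;0.018 -0.0015 0 0"
}}

```text
t: 19.88
ee_pos: [0.6331, -0.1289, 0.0491]
tcp_rot: [-2.317, -2.121, 0.0]
ft_force: [0.3, 1.1, -1.5]
grip_width: 0.0173
finger_force: 59.1
```

Request:
{"op": "servo_tool", "data": {
  "deltas": "0.0025 0 0 0;0.0025 0 0 0;0.0025 0 0 0;0.0025 0 0 0"
}}

```text
t: 20.22
ee_pos: [0.634, -0.129, 0.049]
tcp_rot: [-2.317, -2.121, 0.0]
ft_force: [-1.4, -0.9, -2.2]
grip_width: 0.0172
finger_force: 59.1
```

Request:
{"op": "servo_tool", "data": {
  "deltas": "0.0025 0 0 0;0.0025 0 0 0;0.0025 0 0 0;0.0025 0 0 0"
}}

```text
t: 20.55
ee_pos: [0.6343, -0.129, 0.0489]
tcp_rot: [-2.317, -2.12, 0.002]
ft_force: [-4.4, 0.2, 1.3]
grip_width: 0.0176
finger_force: 59.6
```

Request:
{"op": "servo_tool", "data": {
  "deltas": "0 0 -0.002 0;0 0 -0.004 0;-0.001 0 -0.005 0;-0.001 0 -0.005 0"
}}

```text
t: 20.88
ee_pos: [0.6342, -0.1289, 0.0474]
tcp_rot: [-2.317, -2.121, 0.001]
ft_force: [-6.5, 0.2, 6.6]
grip_width: 0.0173
finger_force: 60.2
```

Request:
{"op": "servo_tool", "data": {
  "deltas": "0 0 0 0;0 0 0 0;0 0 0 0;0 0 0 0;0 0 0.02 0;0 0 0.08 0;0 0 0.18 0;0 0 0.28 0;0 0 0.3 0;0 0 0.3 0;0 0 0.3 0",
  "fingers": 0.36
}}

```text
t: 21.8
ee_pos: [0.6351, -0.129, 0.1683]
tcp_rot: [2.316, 2.12, 0.002]
ft_force: [0.2, 0.4, -0.4]
grip_width: 0.0307
finger_force: 0.0
```

```bash
python3 ws.py .062 .09 .08; python3 ws.py .017 .03 .06;python3 ws.py .03 .045 .19
python3 - <<'E'
from look import *
c=camera("top");P=cloud(c)
for p in comps(P,c,.06,.085):
    r=rect(p)
    if r[3]<60 and .4<p[0,0]<.75 and abs(p[0,1])<.3: print("handle",r)
E
```

```text
tool [ 635.1 -129.   168.3   -5.1] 0.11 t 21.8 q7 -0.12
1540 [ 633.5 -128.4   85.    48.5   17.5] zmed 0.0783 board [   4.3 -114.7] shift [-0.004   0.0015] turn 0.001
tool [ 634.5 -129.   167.1   -5.1] 0.01 t 21.9 q7 -0.12
161 [ 6.676e+02 -1.224e+02  8.470e+01  8.140e+01  5.000e-01] zmed 0.0235 board [  37.8 -105.8] shift [0.0828 0.0165] turn -0.002
1553 [ 633.4 -129.1   85.    59.8   40.1] zmed 0.0221 board [   4.3 -115.4] shift [-0.0028 -0.0002] turn 0.001
tool [ 634.2 -128.9  166.4   -5.1] 0.06 t 21.9 q7 -0.12
3556 [678.6 -65.4  85.1 199.8  12.8] zmed 0.0377 board [ 43.9 -48. ] shift [0.111  0.1588] turn 0.002
1259 [789.3 -94.4  89.9 150.7   2.6] zmed 0.0378 board [156.6 -67.5] shift [0.3877 0.0862] turn 0.056
436 [ 774.7 -221.2   26.1   52.9   18.2] zmed 0.0379 board [ 152.9 -195.1] shift [ 0.3512 -0.2307] turn -0.653
367 [ 477.1 -219.2  -14.5   34.3   15.1] zmed 0.0415 board [-143.8 -218.5] shift [-0.3928 -0.2257] turn 0.896
handle [445.7 122.4 -56.4  50.1  17.9]
handle [441.   -6.7  62.2  48.8  17.5]
handle [442.6 230.9 -61.7  50.5  18.2]
```

Stamp 1 is flush: its centre is 39.6 mm from the straightedge's and it is parallel. The second one is next, at (441,-7).

Request:
{"op": "servo_tool", "data": {
  "deltas": "-0.483 0.305 0 -0.254;-0.483 0.305 0 -0.254;-0.483 0.305 0 -0.254;-0.483 0.305 0 -0.254;-0.483 0.305 0 -0.254;-0.483 0.305 0 -0.254;-0.483 0.305 0 -0.254;-0.483 0.305 0 -0.254;-0.483 0.305 0 -0.254",
  "fingers": 0.6
}}

```text
t: 22.75
ee_pos: [0.442, -0.0072, 0.167]
tcp_rot: [-2.692, -1.62, -0.0]
ft_force: [-0.0, 0.1, -0.8]
grip_width: 0.0512
finger_force: 0.0
```

```bash
python3 ws.py .055 .09 .08; python3 ws.py .014 .03 .06
```

```text
tool [442.   -7.2 167.  -27.9] 0.01 t 22.8 q7 -0.68
1556 [440.9  -4.2  61.7  48.3  17.7] zmed 0.0754 board [-198.2   -7.4] shift [-0.0028  0.0075] turn -0.004
tool [442.2  -7.3 166.9 -28. ] 0.01 t 22.8 q7 -0.68
1551 [440.1  -5.2  61.1  60.8  39.7] zmed 0.019 board [-198.9   -8.4] shift [-0.0052  0.0052] turn -0.01
```

Request:
{"op": "servo_tool", "data": {
  "deltas": "-0.003 0.005 -0.1 -0.006;-0.003 0.005 -0.19 -0.006;-0.003 0.005 -0.25 -0.006;-0.003 0.005 -0.285 -0.006;-0.003 0.005 -0.302 -0.006;-0.003 0.005 -0.3085 -0.006;-0.003 0.005 -0.3085 -0.006;-0.003 0.005 -0.3085 -0.006"
}}

```text
t: 23.52
ee_pos: [0.441, -0.005, 0.0443]
tcp_rot: [2.699, 1.606, 0.001]
ft_force: [-1.1, 0.2, -0.3]
grip_width: 0.0513
finger_force: 0.0
```

Request:
{"op": "servo_tool", "data": {
  "deltas": "0 0 0 0;0 0 0 0;0 0 0 0;0 0 0 0;0 0 0 0;0 0 0.01 0;0 0 0.05 0;0 0 0.12 0;0 0 0.2 0;0 0 0.28 0;0 0 0.3 0;0 0 0.3 0",
  "fingers": 0
}}

```text
t: 24.52
ee_pos: [0.4416, -0.005, 0.1663]
tcp_rot: [2.697, 1.605, 0.006]
ft_force: [0.5, 0.4, -1.7]
grip_width: 0.0171
finger_force: 58.7
```

Request:
{"op": "servo_tool", "data": {
  "deltas": "0.1 -0.02 0.02 0.05;0.484 -0.116 0 0.261;0.484 -0.116 0 0.261;0.484 -0.116 0 0.261;0.484 -0.116 0 0.261;0.484 -0.116 0 0.261;0.484 -0.116 0 0.261;0.484 -0.116 0 0.261;0.484 -0.116 0 0.261"
}}

```text
t: 25.27
ee_pos: [0.6327, -0.0509, 0.163]
tcp_rot: [-2.314, -2.123, 0.002]
ft_force: [-0.4, -0.7, -1.7]
grip_width: 0.0173
finger_force: 59.1
```

Request:
{"op": "servo_tool", "data": {
  "deltas": "0 0 -0.08 0;0 0 -0.16 0;0 0 -0.22 0;0 0 -0.26 0;0 0 -0.28 0;0 0 -0.286 0;0 0 -0.286 0;0 0 -0.286 0"
}}

```text
t: 25.93
ee_pos: [0.6344, -0.0512, 0.0506]
tcp_rot: [2.315, 2.122, 0.002]
ft_force: [-0.2, 0.5, -0.5]
grip_width: 0.0171
finger_force: 59.2
```

Request:
{"op": "servo_tool", "data": {
  "deltas": "0.005 -0.0004 0 0;0.01 -0.0008 0 0;0.012 -0.001 0 0;0.014 -0.0012 0 0;0.015 -0.0013 0 0;0.015 -0.0013 0 0;0.015 -0.0013 0 0"
}}

```text
t: 26.52
ee_pos: [0.6398, -0.0518, 0.0493]
tcp_rot: [-2.316, -2.123, 0.0]
ft_force: [-0.2, 0.3, -0.8]
grip_width: 0.0174
finger_force: 59.3
```

Request:
{"op": "servo_tool", "data": {
  "deltas": "0.0025 0 0 0;0.0025 0 0 0;0.0025 0 0 0;0.0025 0 0 0"
}}

```text
t: 26.85
ee_pos: [0.6406, -0.0519, 0.0492]
tcp_rot: [-2.315, -2.123, 0.001]
ft_force: [-2.2, -0.5, -0.7]
grip_width: 0.0177
finger_force: 59.3
```

Contact is starting. I push a little more, lower and release.

Request:
{"op": "servo_tool", "data": {
  "deltas": "0.002 0 0 0;0.002 0 0 0;0.002 0 -0.002 0;0.002 0 -0.004 0;0.001 0 -0.005 0;0.001 0 -0.005 0"
}}

```text
t: 27.35
ee_pos: [0.6408, -0.0518, 0.0476]
tcp_rot: [-2.315, -2.123, 0.001]
ft_force: [-7.3, 0.5, 9.9]
grip_width: 0.0173
finger_force: 60.5
```

Request:
{"op": "servo_tool", "data": {
  "deltas": "0 0 0 0;0 0 0 0;0 0 0 0;0 0 0 0;0 0 0.02 0;0 0 0.08 0;0 0 0.18 0;0 0 0.28 0;0 0 0.3 0;0 0 0.3 0;0 0 0.3 0",
  "fingers": 0.36
}}

```text
t: 28.27
ee_pos: [0.6416, -0.0519, 0.1684]
tcp_rot: [2.315, 2.122, 0.002]
ft_force: [0.1, 0.5, 0.1]
grip_width: 0.0306
finger_force: 0.0
```

```bash
python3 ws.py .062 .09 .12; python3 ws.py .03 .045 .19|grep -v "board \[1\|board \[-"
python3 - <<'E'
from look import *
c=camera("top");P=cloud(c)
for p in comps(P,c,.06,.085):
    r=rect(p)
    if r[3]<60 and .4<p[0,0]<.75 and abs(p[0,1])<.3: print("handle",r)
E
```

```text
tool [641.6 -51.9 168.4  -5. ] 0.1 t 28.3 q7 -0.24
1551 [640.3 -50.9  85.   48.4  17.9] zmed 0.0783 board [  4.5 -36.9] shift [-0.0033  0.0025] turn 0.0
1185 [ 618.4 -109.3   84.    49.3   17.3] zmed 0.0783 board [-12.4 -96.9] shift [-0.058  -0.1435] turn -0.011
tool [641.1 -51.9 167.3  -5. ] 0.01 t 28.3 q7 -0.24
3734 [684.4   1.9  85.1 222.3  12.8] zmed 0.0377 board [43.9 19.5] shift [0.1082 0.1345] turn 0.001
handle [445.8 122.3 -56.6  49.4  17.8]
handle [442.6 231.2 -61.8  50.8  18.5]
```

The row check caught the knock: the first stamp has moved to board (-12,-97). I go over it, measure again and put it back.

Request:
{"op": "servo_tool", "data": {
  "deltas": "-0.056 -0.144 0 0;-0.056 -0.144 0 0;-0.056 -0.144 0 0;-0.056 -0.144 0 0;-0.056 -0.144 0 0",
  "fingers": 0.45
}}

```text
t: 28.83
ee_pos: [0.6187, -0.1089, 0.1666]
tcp_rot: [-2.315, -2.122, 0.0]
ft_force: [0.2, 0.4, 1.2]
grip_width: 0.0383
finger_force: 0.0
```

```bash
python3 ws.py .062 .09 .1; python3 ws.py .017 .03 .09
```

```text
tool [ 618.7 -108.9  166.6   -5. ] 0.07 t 28.8 q7 -0.14
1796 [639.7 -51.4  85.3  49.7  18.3] zmed 0.0783 board [  3.9 -37.4] shift [0.0525 0.1438] turn 0.003
1578 [ 617.9 -109.4   84.9   48.2   18. ] zmed 0.0784 board [-12.9 -97.1] shift [-0.002  -0.0012] turn -0.001
tool [ 618.9 -108.5  166.7   -4.9] 0.06 t 28.9 q7 -0.14
2807 [628.  -82.9  69.6 125.6  52.7] zmed 0.022 board [ -5.1 -69.8] shift [0.0228 0.064 ] turn -0.172
357 [ 669.8 -101.2   85.3  125.     1.3] zmed 0.0237 board [ 38.2 -84.4] shift [0.1272 0.0182] turn 0.002
```

Request:
{"op": "servo_tool", "data": {
  "deltas": "-0.001 -0.001 -0.1 0;-0.001 -0.001 -0.19 0;-0.001 -0.001 -0.25 0;-0.001 -0.001 -0.28 0;-0.001 -0.001 -0.295 0;-0.001 -0.001 -0.3 0;-0.001 -0.001 -0.3 0;-0.001 -0.001 -0.3 0"
}}

```text
t: 29.6
ee_pos: [0.6195, -0.1098, 0.0487]
tcp_rot: [2.315, 2.122, 0.002]
ft_force: [-0.0, -0.1, -0.4]
grip_width: 0.0386
finger_force: 0.0
```

Request:
{"op": "servo_tool", "data": {
  "deltas": "0 0 0 0;0 0 0 0;0 0 0 0;0 0 0 0;0 0 0.006 0;0 0 0.01 0;-0.004 -0.02 0.01 0;-0.004 -0.045 0.01 0;-0.004 -0.045 0.007 0;-0.004 -0.045 0.005 0;-0.004 -0.045 0.005 0",
  "fingers": 0
}}

```text
t: 30.52
ee_pos: [0.6166, -0.1281, 0.0489]
tcp_rot: [-2.316, -2.122, 0.0]
ft_force: [-0.2, 1.0, -0.5]
grip_width: 0.0172
finger_force: 60.7
```

Request:
{"op": "servo_tool", "data": {
  "deltas": "0.01 -0.001 0 0;0.02 -0.002 0 0;0.03 -0.003 0 0;0.035 -0.003 0 0;0.04 -0.003 0 0;0.042 -0.003 0 0;0.042 -0.003 0 0;0.042 -0.003 0 0"
}}

```text
t: 31.18
ee_pos: [0.6336, -0.129, 0.0493]
tcp_rot: [-2.315, -2.123, 0.0]
ft_force: [0.6, 0.2, -1.7]
grip_width: 0.0176
finger_force: 60.7
```

Request:
{"op": "servo_tool", "data": {
  "deltas": "0.0025 0 0 0;0.0025 0 0 0;0.0025 0 0 0;0.0025 0 0 0"
}}

```text
t: 31.52
ee_pos: [0.6343, -0.1291, 0.0492]
tcp_rot: [-2.315, -2.123, 0.001]
ft_force: [-3.6, -1.1, 1.6]
grip_width: 0.0178
finger_force: 61.0
```

Request:
{"op": "servo_tool", "data": {
  "deltas": "0.001 0 -0.002 0;0.001 0 -0.004 0;0 0 -0.005 0;0 0 -0.005 0"
}}

```text
t: 31.85
ee_pos: [0.6343, -0.1291, 0.0484]
tcp_rot: [-2.316, -2.123, 0.001]
ft_force: [-12.8, 1.2, 21.3]
grip_width: 0.0172
finger_force: 63.7
```

Request:
{"op": "servo_tool", "data": {
  "deltas": "0 0 0 0;0 0 0 0;0 0 0 0;0 0 0 0;0 0 0.02 0;0 0 0.08 0;0 0 0.18 0;0 0 0.28 0;0 0 0.3 0;0 0 0.3 0;0 0 0.3 0",
  "fingers": 0.36
}}

```text
t: 32.77
ee_pos: [0.6351, -0.1292, 0.1684]
tcp_rot: [2.315, 2.122, 0.002]
ft_force: [-1.0, -0.2, -0.9]
grip_width: 0.0307
finger_force: 0.0
```

```bash
python3 ws.py .062 .09 .12; python3 ws.py .03 .045 .19|grep -v "board \[1\|board \[-"
```

```text
tool [ 635.1 -129.2  168.4   -5. ] 0.11 t 32.8 q7 -0.12
1740 [639.5 -51.9  85.3  49.9  17.5] zmed 0.0783 board [  3.8 -37.9] shift [0.011  0.1932] turn 0.003
1541 [ 633.5 -128.8   84.9   48.1   17.5] zmed 0.0784 board [   4.3 -115. ] shift [-0.004  0.001] turn -0.001
tool [ 634.5 -129.1  167.2   -5. ] 0.01 t 32.8 q7 -0.12
3531 [678.7 -64.9  85.1 202.1  12.8] zmed 0.0377 board [ 43.9 -47.5] shift [0.1105 0.1605] turn 0.001
437 [ 775.4 -221.4   24.3   53.3   16.8] zmed 0.0374 board [ 153.6 -195.2] shift [ 0.3522 -0.2308] turn -0.674
```

The first stamp is back in place. The third one is next, at (446,122).

Request:
{"op": "servo_tool", "data": {
  "deltas": "-0.471 0.6285 0 0.428;-0.471 0.6285 0 0.428;-0.471 0.6285 0 0.428;-0.471 0.6285 0 0.428;-0.471 0.6285 0 0.428;-0.471 0.6285 0 0.428;-0.471 0.6285 0 0.428;-0.471 0.6285 0 0.428;-0.471 0.6285 0 0.428;-0.471 0.6285 0 0.428;-0.471 0.6285 0 0.428",
  "fingers": 0.6
}}

```text
t: 33.78
ee_pos: [0.4463, 0.1219, 0.1668]
tcp_rot: [-1.486, -2.767, 0.001]
ft_force: [-0.2, -0.4, -0.2]
grip_width: 0.0509
finger_force: 0.0
```

```bash
python3 ws.py .055 .09 .08; python3 ws.py .014 .03 .06
```

```text
tool [446.3 121.9 166.8  33.5] 0.06 t 33.8 q7 0.03
1591 [444.7 124.8 -56.1  50.9  18. ] zmed 0.0754 board [-205.4  121.5] shift [-0.004   0.0072] turn 0.004
tool [446.5 121.6 166.8  33.5] 0.05 t 33.8 q7 0.03
1529 [444.1 125.  -55.8  59.9  39.4] zmed 0.019 board [-206.   121.6] shift [-0.006   0.0085] turn 0.008
```

Request:
{"op": "servo_tool", "data": {
  "deltas": "-0.004 0.006 -0.1 0.005;-0.004 0.006 -0.19 0.005;-0.004 0.006 -0.25 0.005;-0.004 0.006 -0.285 0.005;-0.004 0.006 -0.302 0.005;-0.004 0.006 -0.3085 0.005;-0.004 0.006 -0.3085 0.005;-0.004 0.006 -0.3085 0.005"
}}

```text
t: 34.55
ee_pos: [0.4453, 0.1247, 0.0446]
tcp_rot: [1.475, 2.773, 0.001]
ft_force: [-0.6, 0.1, -0.2]
grip_width: 0.0514
finger_force: 0.0
```

Request:
{"op": "servo_tool", "data": {
  "deltas": "0 0 0 0;0 0 0 0;0 0 0 0;0 0 0 0;0 0 0 0;0 0 0.01 0;0 0 0.05 0;0 0 0.12 0;0 0 0.2 0;0 0 0.28 0;0 0 0.3 0;0 0 0.3 0",
  "fingers": 0
}}

```text
t: 35.55
ee_pos: [0.446, 0.125, 0.1664]
tcp_rot: [1.474, 2.77, 0.004]
ft_force: [0.1, -0.0, -2.0]
grip_width: 0.0175
finger_force: 59.0
```

Request:
{"op": "servo_tool", "data": {
  "deltas": "0.1 -0.02 0.02 -0.05;0.4905 -0.251 0 -0.432;0.4905 -0.251 0 -0.432;0.4905 -0.251 0 -0.432;0.4905 -0.251 0 -0.432;0.4905 -0.251 0 -0.432;0.4905 -0.251 0 -0.432;0.4905 -0.251 0 -0.432;0.4905 -0.251 0 -0.432;0.4905 -0.251 0 -0.432"
}}

```text
t: 36.38
ee_pos: [0.6398, 0.0252, 0.1633]
tcp_rot: [-2.311, -2.127, 0.001]
ft_force: [0.4, 0.2, -1.6]
grip_width: 0.0173
finger_force: 59.2
```

Request:
{"op": "servo_tool", "data": {
  "deltas": "0 0 -0.08 0;0 0 -0.16 0;0 0 -0.22 0;0 0 -0.26 0;0 0 -0.28 0;0 0 -0.286 0;0 0 -0.286 0;0 0 -0.286 0"
}}

```text
t: 37.05
ee_pos: [0.6415, 0.0246, 0.0507]
tcp_rot: [2.313, 2.125, 0.002]
ft_force: [0.4, 0.7, -1.5]
grip_width: 0.0174
finger_force: 59.3
```

Request:
{"op": "servo_tool", "data": {
  "deltas": "0.005 -0.0004 0 0;0.01 -0.0008 0 0;0.012 -0.001 0 0;0.014 -0.0012 0 0;0.015 -0.0013 0 0;0.015 -0.0013 0 0;0.015 -0.0013 0 0"
}}

```text
t: 37.63
ee_pos: [0.6469, 0.0238, 0.0495]
tcp_rot: [-2.314, -2.125, 0.0]
ft_force: [-0.7, 0.1, -2.3]
grip_width: 0.0174
finger_force: 59.3
```

Request:
{"op": "servo_tool", "data": {
  "deltas": "0.0025 0 0 0;0.0025 0 0 0;0.0025 0 0 0;0.0025 0 0 0"
}}

```text
t: 37.97
ee_pos: [0.6475, 0.0238, 0.0494]
tcp_rot: [-2.314, -2.125, 0.001]
ft_force: [-3.8, -0.1, 2.2]
grip_width: 0.0173
finger_force: 59.5
```

Request:
{"op": "servo_tool", "data": {
  "deltas": "0.001 0 0 0;0.001 0 -0.002 0;0.001 0 -0.004 0;0 0 -0.005 0;0 0 -0.005 0"
}}

```text
t: 38.38
ee_pos: [0.6475, 0.0239, 0.0477]
tcp_rot: [-2.314, -2.125, 0.001]
ft_force: [-7.0, 0.4, 7.1]
grip_width: 0.0175
finger_force: 60.3
```

Request:
{"op": "servo_tool", "data": {
  "deltas": "0 0 0 0;0 0 0 0;0 0 0 0;0 0 0 0;0 0 0.02 0;0 0 0.08 0;0 0 0.18 0;0 0 0.28 0;0 0 0.3 0;0 0 0.3 0;0 0 0.3 0",
  "fingers": 0.36
}}

```text
t: 39.3
ee_pos: [0.6483, 0.0238, 0.1687]
tcp_rot: [2.313, 2.124, 0.002]
ft_force: [-0.7, 0.2, -0.5]
grip_width: 0.031
finger_force: 0.0
```

```bash
python3 ws.py .062 .09 .2; python3 ws.py .03 .045 .19|grep -v "board \[1\|board \[-"
python3 - <<'E'
from look import *
c=camera("top");P=cloud(c)
for p in comps(P,c,.06,.085):
    r=rect(p)
    if r[3]<60 and .4<p[0,0]<.75 and abs(p[0,1])<.3: print("handle",r)
E
```

```text
tool [648.3  23.8 168.7  -4.9] 0.11 t 39.3 q7 -0.38
3396 [794.2  32.6 -89.9 266.6  11.9] zmed 0.0657 board [150.7  59.5] shift [0.3648 0.022 ] turn 0.056
646 [8.329e+02 3.690e+01 8.000e-01 2.980e+01 1.460e+01] zmed 0.0771 board [188.9  67.1] shift [0.4615 0.0327] turn -0.937
1544 [646.8  25.   85.1  48.7  17.5] zmed 0.0784 board [ 4.5 39.3] shift [-0.0038  0.003 ] turn 0.0
353 [832.7  -0.9  -1.8  28.9  14.6] zmed 0.0634 board [191.9  29.4] shift [ 0.461  -0.0618] turn -0.966
383 [ 8.293e+02 -3.860e+01 -8.000e-01  2.150e+01  1.440e+01] zmed 0.0722 board [191.7  -8.5] shift [ 0.4525 -0.156 ] turn -0.954
1153 [640.  -50.   84.8  48.4  17.2] zmed 0.0782 board [  4.1 -36. ] shift [-0.0207 -0.1845] turn -0.003
301 [ 635.5 -107.9   -9.5   18.2    8.9] zmed 0.0735 board [  4.6 -94.1] shift [-0.032  -0.3293] turn 0.949
tool [647.7  23.7 167.5  -4.9] 0.01 t 39.4 q7 -0.38
2760 [688.9  51.1  85.1 164.2  12.9] zmed 0.0377 board [44.2 68.9] shift [0.103  0.0685] turn 0.0
322 [ 674.3 -119.    84.8   62.9   13. ] zmed 0.0377 board [  44.2 -101.8] shift [ 0.0665 -0.3567] turn -0.003
handle [ 634.4 -130.8   84.5   48.1   18.2]
handle [442.8 231.  -61.3  49.7  18.1]
```

Request:
{"op": "servo_tool", "data": {
  "deltas": "-0.513 0.521 0 0.371;-0.513 0.521 0 0.371;-0.513 0.521 0 0.371;-0.513 0.521 0 0.371;-0.513 0.521 0 0.371;-0.513 0.521 0 0.371;-0.513 0.521 0 0.371;-0.513 0.521 0 0.371;-0.513 0.521 0 0.371;-0.513 0.521 0 0.371;-0.513 0.521 0 0.371",
  "fingers": 0.6
}}

```text
t: 40.37
ee_pos: [0.4432, 0.2314, 0.167]
tcp_rot: [-1.608, -2.698, 0.001]
ft_force: [-0.4, -0.4, 0.1]
grip_width: 0.0514
finger_force: 0.0
```

```bash
python3 ws.py .055 .09 .08; python3 ws.py .014 .03 .06
```

```text
tool [443.2 231.4 167.   28.4] 0.05 t 40.4 q7 -0.31
1588 [441.4 233.8 -61.9  49.1  18. ] zmed 0.0753 board [-218.   229.8] shift [-0.0045  0.006 ] turn -0.003
tool [443.3 231.3 167.1  28.4] 0.04 t 40.4 q7 -0.31
1526 [441.8 233.3 -62.1  60.6  40.1] zmed 0.019 board [-217.6  229.4] shift [-0.0038  0.005 ] turn -0.006
```

Request:
{"op": "servo_tool", "data": {
  "deltas": "-0.004 0.005 -0.1 -0.004;-0.004 0.005 -0.19 -0.004;-0.004 0.005 -0.25 -0.004;-0.004 0.005 -0.285 -0.004;-0.004 0.005 -0.302 -0.004;-0.004 0.005 -0.3085 -0.004;-0.004 0.005 -0.3085 -0.004;-0.004 0.005 -0.3085 -0.004"
}}

```text
t: 41.13
ee_pos: [0.4417, 0.2343, 0.0449]
tcp_rot: [1.615, 2.694, 0.001]
ft_force: [-1.0, -0.2, 0.2]
grip_width: 0.0508
finger_force: 0.0
```

Request:
{"op": "servo_tool", "data": {
  "deltas": "0 0 0 0;0 0 0 0;0 0 0 0;0 0 0 0;0 0 0 0;0 0 0.01 0;0 0 0.05 0;0 0 0.12 0;0 0 0.2 0;0 0 0.28 0;0 0 0.3 0;0 0 0.3 0",
  "fingers": 0
}}

```text
t: 42.13
ee_pos: [0.4423, 0.2348, 0.1668]
tcp_rot: [1.614, 2.692, 0.006]
ft_force: [0.4, 0.3, -1.5]
grip_width: 0.0174
finger_force: 58.9
```

Request:
{"op": "servo_tool", "data": {
  "deltas": "0.1 -0.02 0.02 -0.05;0.5145 -0.331 0 -0.367;0.5145 -0.331 0 -0.367;0.5145 -0.331 0 -0.367;0.5145 -0.331 0 -0.367;0.5145 -0.331 0 -0.367;0.5145 -0.331 0 -0.367;0.5145 -0.331 0 -0.367;0.5145 -0.331 0 -0.367;0.5145 -0.331 0 -0.367"
}}

```text
t: 42.97
ee_pos: [0.6458, 0.1029, 0.1633]
tcp_rot: [-2.311, -2.126, 0.002]
ft_force: [0.1, 0.5, -1.1]
grip_width: 0.0174
finger_force: 59.1
```

Request:
{"op": "servo_tool", "data": {
  "deltas": "0 0 -0.08 0;0 0 -0.16 0;0 0 -0.22 0;0 0 -0.26 0;0 0 -0.28 0;0 0 -0.286 0;0 0 -0.286 0;0 0 -0.286 0"
}}

```text
t: 43.63
ee_pos: [0.6474, 0.1024, 0.0509]
tcp_rot: [2.313, 2.125, 0.002]
ft_force: [0.2, 1.6, -1.9]
grip_width: 0.0173
finger_force: 59.4
```

Request:
{"op": "servo_tool", "data": {
  "deltas": "0.005 -0.0004 0 0;0.01 -0.0008 0 0;0.012 -0.001 0 0;0.014 -0.0012 0 0;0.015 -0.0013 0 0;0.015 -0.0013 0 0;0.015 -0.0013 0 0"
}}

```text
t: 44.22
ee_pos: [0.6529, 0.1013, 0.0497]
tcp_rot: [-2.314, -2.125, 0.0]
ft_force: [-0.3, 0.3, -1.0]
grip_width: 0.0174
finger_force: 59.4
```

Request:
{"op": "servo_tool", "data": {
  "deltas": "0.0025 0 0 0;0.0025 0 0 0;0.0025 0 0 0;0.0025 0 0 0"
}}

```text
t: 44.55
ee_pos: [0.6539, 0.1013, 0.0497]
tcp_rot: [-2.314, -2.125, 0.0]
ft_force: [0.1, -0.5, -1.7]
grip_width: 0.0176
finger_force: 59.4
```

Request:
{"op": "servo_tool", "data": {
  "deltas": "0.0025 0 0 0;0.0025 0 0 0;0.0025 0 0 0;0.0025 0 0 0"
}}

```text
t: 44.88
ee_pos: [0.6543, 0.1013, 0.0495]
tcp_rot: [-2.313, -2.125, 0.002]
ft_force: [-5.6, -0.8, 1.3]
grip_width: 0.0171
finger_force: 59.7
```

Request:
{"op": "servo_tool", "data": {
  "deltas": "0.0015 0 0 0;0.0015 0 0 0;0.0015 0 0 0"
}}

```text
t: 45.13
ee_pos: [0.6544, 0.1014, 0.0495]
tcp_rot: [-2.313, -2.124, 0.003]
ft_force: [-8.2, -0.1, 5.0]
grip_width: 0.0175
finger_force: 60.2
```

Request:
{"op": "servo_tool", "data": {
  "deltas": "0 0 -0.002 0;-0.001 0 -0.004 0;-0.001 0 -0.005 0;-0.001 0 -0.005 0"
}}

```text
t: 45.47
ee_pos: [0.6543, 0.1014, 0.048]
tcp_rot: [-2.313, -2.124, 0.002]
ft_force: [-9.3, 0.7, 9.9]
grip_width: 0.0174
finger_force: 60.7
```

Request:
{"op": "servo_tool", "data": {
  "deltas": "0 0 0 0;0 0 0 0;0 0 0 0;0 0 0 0;0 0 0.02 0;0 0 0.08 0;0 0 0.18 0;0 0 0.28 0;0 0 0.3 0;0 0 0.3 0;0 0 0.3 0",
  "fingers": 0.36
}}

```text
t: 46.38
ee_pos: [0.6555, 0.1013, 0.1688]
tcp_rot: [2.313, 2.124, 0.002]
ft_force: [-0.4, 0.7, -0.7]
grip_width: 0.0307
finger_force: 0.0
```

```bash
python3 ws.py .062 .09 .09; python3 ws.py .03 .045 .19|grep -v "board \[1\|board \[-"
python3 - <<'E'
from look import *
c=camera("top");P=cloud(c)
for p in comps(P,c,.06,.085):
    r=rect(p)
    if r[3]<60 and .4<p[0,0]<.75 and abs(p[0,1])<.3: print("handle",r,board(r))
E
```

```text
tool [655.5 101.3 168.8  -4.9] 0.1 t 46.4 q7 -0.52
1544 [653.5 101.4  85.2  47.9  18. ] zmed 0.0783 board [  4.6 116. ] shift [-0.005   0.0003] turn 0.001
992 [647.   30.7  85.5  37.7  17.7] zmed 0.078 board [ 4.2 45. ] shift [-0.0213 -0.1765] turn 0.004
tool [654.9 101.2 167.6  -4.9] 0.01 t 46.4 q7 -0.52
1354 [692.2  89.9  85.   86.5  12.7] zmed 0.0378 board [ 44.1 107.9] shift [ 0.0933 -0.0282] turn -0.001
338 [681.2 -38.7  84.9  61.3  12.7] zmed 0.0378 board [ 44.2 -21.2] shift [ 0.0658 -0.3498] turn -0.002
handle [646.3   9.9  89.8  25.1  17.2] [ 5.2 24.2]
handle [641.  -54.4  85.7  48.1  18.2] [  5.5 -40.3]
handle [ 634.3 -130.8   83.5   48.1   18.5] [   5.3 -117. ]
```

All four stamps are flush, with centres at board x of about 4.2-4.6 mm and the straightedge at 44.2 mm. Now the timer.

Request:
{"op": "servo_tool", "data": {
  "deltas": "-0.4325 0.665 0.08 0.777;-0.4325 0.665 0.08 0.777;-0.4325 0.665 0.08 0.777;-0.4325 0.665 0.08 0.777;-0.4325 0.665 0.08 0.777;-0.4325 0.665 0.08 0.777;-0.4325 0.665 0.08 0.777;-0.4325 0.665 0.08 0.777;-0.4325 0.665 0.08 0.777;-0.4325 0.665 0.08 0.777;-0.4325 0.665 0.08 0.777;-0.4325 0.665 0.08 0.777",
  "fingers": 0.5
}}

```text
t: 47.53
ee_pos: [0.482, 0.3669, 0.1988]
tcp_rot: [-0.684, -3.065, 0.001]
ft_force: [0.1, -0.5, 0.1]
grip_width: 0.0425
finger_force: 0.0
```

```bash
python3 ws.py .075 .11 .08; python3 ws.py .04 .062 .08
python3 - <<'E'
from look import *
c=camera("top");P=cloud(c)
cv2.imwrite("pics/t3.png",cv2.resize(c["pixels"][130:260,110:360],(800,416),interpolation=2))
m=((P[...,2]>.029)&(P[...,2]<.045)).astype(np.uint8);x=P[...,:2]-np.array([.6838,-.0176]);m&=(np.abs(x[...,0])<.04)&(np.abs(x[...,1])<.17)
print("ridge",rect(P[m>0]),board(rect(P[m>0])))
for p in comps(P,c,.06,.085):
    r=rect(p)
    if r[3]<60 and .55<p[0,0]<.75 and abs(p[0,1])<.3: print("handle",r,board(r))
E
```

```text
tool [482.  366.9 198.8  64.8] 0.1 t 47.5 q7 0.08
799 [481.2 369.1 -25.2  49.3   9.9] zmed 0.0943 board [-189.9  368. ] shift [-0.002   0.0055] turn 0.0
tool [482.1 366.8 199.   64.8] 0.07 t 47.6 q7 0.08
7061 [480.5 369.  -62.6  92.8  92.4] zmed 0.051 board [-190.6  367.9] shift [-0.004   0.0055] turn -0.416
ridge [663.4 -17.5  85.3 299.7  55.3] [24.6 -1.6]
handle [653.8  97.5  86.3  48.6  17.8] [  5.2 112.2]
handle [647.5  21.3  85.5  48.4  18.4] [ 5.5 35.7]
handle [640.9 -54.1  82.6  48.1  18.3] [  5.3 -40. ]
handle [ 634.4 -130.7   84.8   48.4   18.5] [   5.4 -116.9]
```

View pics/t3.png

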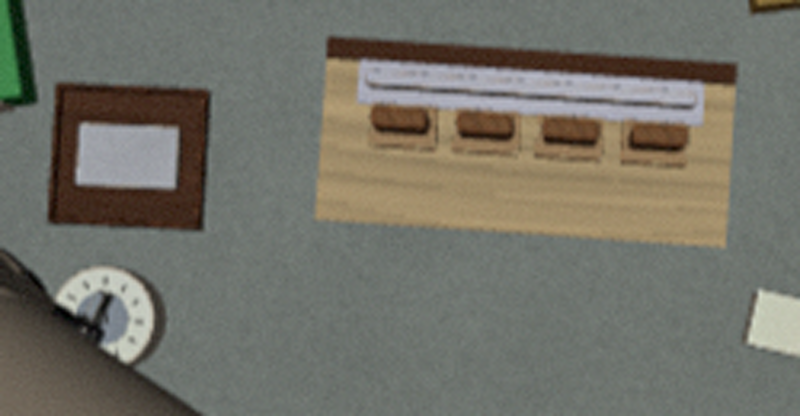

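The row is complete, the tin lies flat in the tray, and the key yaw is -25°. I grip the key and wind it clockwise, which is a negative turn.

Request:
{"op": "servo_tool", "data": {
  "deltas": "-0.001 0.003 -0.1 0;-0.001 0.003 -0.19 0;-0.001 0.003 -0.26 0;-0.001 0.003 -0.3 0;-0.001 0.003 -0.32 0;-0.001 0.003 -0.325 0;-0.001 0.003 -0.325 0;-0.001 0.003 -0.325 0"
}}

```text
t: 48.35
ee_pos: [0.4822, 0.369, 0.0709]
tcp_rot: [0.679, 3.066, 0.002]
ft_force: [0.1, 0.4, -0.2]
grip_width: 0.0427
finger_force: 0.0
```

Request:
{"op": "servo_tool", "data": {
  "deltas": "0 0 0 0;0 0 0 0;0 0 0 0;0 0 0 0;0 0 0 0;0 0 0 0;0 0 0 0;0 0 0 -0.03;0 0 0 -0.08",
  "fingers": 0
}}

```text
t: 49.1
ee_pos: [0.482, 0.3684, 0.0706]
tcp_rot: [0.872, 3.017, 0.0]
ft_force: [-3.5, -3.5, 9.7]
grip_width: 0.0077
finger_force: 59.3
```

```bash
python3 -c "
from look import *
s=state();print(where(s),np.round(s['q'],2),np.round(s['ft_force'],1),np.round(s['torque'],2))"
```

```text
(array([482. , 368.4,  70.6,  57.7]), np.float64(0.04)) [-0.27  0.59 -0.64  1.86  0.47  0.84 -0.14] [-3.5 -3.5  9.7] [-0.83  0.6   0.09]
```

Request:
{"op": "servo_tool", "data": {
  "deltas": "0 0 0.002 -0.07;0 0 0.002 -0.14;0 0 0.002 -0.21;0 0 0.002 -0.28;0 0 0.002 -0.35;0 0 0.002 -0.42;0 0 0.002 -0.49;0 0 0.002 -0.56;0 0 0.002 -0.63;0 0 0.002 -0.7;0 0 0.002 -0.77;0 0 0.002 -0.84"
}}

```text
t: 50.1
ee_pos: [0.4821, 0.3683, 0.0708]
tcp_rot: [2.543, 1.845, 0.001]
ft_force: [1.4, -0.6, -3.4]
grip_width: 0.0082
finger_force: 60.1
```

Request:
{"op": "servo_tool", "data": {
  "deltas": "0 0 0 -0.07;0 0 0 -0.14;0 0 0 -0.21;0 0 0 -0.28;0 0 0 -0.35;0 0 0 -0.42;0 0 0 -0.49;0 0 0 -0.56;0 0 0 -0.63;0 0 0 -0.68;0 0 0 -0.68;0 0 0 -0.68"
}}

```text
t: 51.1
ee_pos: [0.4821, 0.3683, 0.0708]
tcp_rot: [3.126, 0.306, 0.001]
ft_force: [3.1, -3.8, -0.4]
grip_width: 0.0081
finger_force: 60.4
```

```bash
python3 -c "
from look import *
s=state();print(where(s),np.round(s['q'],2),np.round(s['ft_force'],1),np.round(s['torque'],2))"
```

```text
(array([482.1, 368.3,  70.8, -78.8]), np.float64(0.04)) [-0.7   0.51 -0.07  1.89  0.05  0.74 -2.18] [ 3.1 -3.8 -0.4] [-0.68 -0.74 -0.05]
```

Request:
{"op": "servo_tool", "data": {
  "deltas": "0 0 0 -0.07;0 0 0 -0.14;0 0 0 -0.21;0 0 0 -0.25;0 0 0 -0.25;0 0 0 -0.25"
}}

```text
t: 51.6
ee_pos: [0.4821, 0.3682, 0.0707]
tcp_rot: [3.126, -0.308, 0.001]
ft_force: [2.2, -3.9, 1.3]
grip_width: 0.008
finger_force: 60.7
```

Request:
{"op": "servo_tool", "data": {
  "deltas": "0 0 0 0;0 0 0 0;0 0 0 0;0 0 0 0;0 0 0 0;0 0 0.06 0;0 0 0.12 0;0 0 0.16 0;0 0 0.16 0",
  "fingers": 0.5
}}

```text
t: 52.35
ee_pos: [0.483, 0.3697, 0.138]
tcp_rot: [-3.122, 0.313, -0.005]
ft_force: [0.8, 0.8, 0.2]
grip_width: 0.0426
finger_force: 0.0
```

Request:
{"op": "servo_tool", "data": {
  "deltas": "0 0 0 1;0 0 0 1;0 0 0 1;0 0 0 1;0 0 0 1;0 0 0 1;0 0 0 1;0 0 0 1;0 0 0 1;0 0 0 1;0 0 0 1;0 0 0 1"
}}

```text
t: 53.35
ee_pos: [0.4815, 0.3685, 0.1341]
tcp_rot: [-2.494, -1.91, 0.001]
ft_force: [0.0, 0.1, 0.1]
grip_width: 0.0427
finger_force: 0.0
```

Request:
{"op": "servo_tool", "data": {
  "deltas": "0 0 0 0.98;0 0 0 0.98;0 0 0 0.98;0 0 0 0.98;0 0 0 0.98;0 0 0 0.98;0 0 0 0.98;0 0 0 0.98;0 0 0 0.98;0 0 0 0.98;0 0 0 0.98;0 0 0 0.98"
}}

```text
t: 54.35
ee_pos: [0.4815, 0.3685, 0.1342]
tcp_rot: [-0.523, -3.097, 0.0]
ft_force: [-0.1, -0.3, 0.1]
grip_width: 0.0426
finger_force: 0.0
```

Request:
{"op": "servo_tool", "data": {
  "deltas": "0 0 0 0.02;0 0 0 0.02;0 0 0 0.02;0 0 0 0.02"
}}

```text
t: 54.68
ee_pos: [0.4816, 0.3685, 0.1343]
tcp_rot: [-0.488, -3.103, 0.0]
ft_force: [-0.4, -0.4, -0.4]
grip_width: 0.0429
finger_force: 0.0
```

```bash
python3 ws.py .075 .11 .08; python3 ws.py .04 .062 .08
```

```text
tool [481.6 368.5 134.3  72.1] 0.02 t 54.7 q7 0.19
1345 [480.9 369.1 -11.3  49.3  10.1] zmed 0.0942 board [-190.2  368. ] shift [-0.0018  0.0015] turn 0.073
tool [481.6 368.5 134.4  72.2] 0.01 t 54.7 q7 0.19
10952 [480.6 369.2   9.2  92.5  92.4] zmed 0.051 board [-190.5  368.1] shift [-0.0025  0.0017] turn 0.3
```

The key has turned 166° and now lies at -11°. I regrasp it and wind to the stop.

Request:
{"op": "servo_tool", "data": {
  "deltas": "0 0 -0.04 0.073;0 0 -0.09 0.073;0 0 -0.13 0.073;0 0 -0.15 0.073;0 0 -0.158 0.073;0 0 -0.158 0.073;0 0 -0.158 0.073"
}}

```text
t: 55.37
ee_pos: [0.4819, 0.3689, 0.072]
tcp_rot: [0.306, 3.126, 0.001]
ft_force: [0.1, 1.0, 1.0]
grip_width: 0.0427
finger_force: 0.0
```

Request:
{"op": "servo_tool", "data": {
  "deltas": "0 0 0 0;0 0 0 0;0 0 0 0;0 0 0 0;0 0 0 0;0 0 0 0;0 0 0 -0.07;0 0 0 -0.14;0 0 0 -0.21;0 0 0 -0.28;0 0 0 -0.35;0 0 0 -0.42",
  "fingers": 0
}}

```text
t: 56.37
ee_pos: [0.482, 0.3684, 0.0721]
tcp_rot: [1.31, 2.855, 0.001]
ft_force: [-0.9, -3.0, 6.7]
grip_width: 0.0082
finger_force: 58.9
```

Request:
{"op": "servo_tool", "data": {
  "deltas": "0 0 0 -0.04;0 0 0 -0.08;0 0 0 -0.12;0 0 0 -0.16;0 0 0 -0.2;0 0 0 -0.24;0 0 0 -0.24"
}}

```text
t: 56.95
ee_pos: [0.482, 0.3684, 0.0721]
tcp_rot: [1.821, 2.559, 0.001]
ft_force: [-0.8, -4.3, 8.0]
grip_width: 0.0082
finger_force: 59.0
```

```bash
cat > st.py <<'E'
from look import *
s=state();print(where(s),np.round(s['q'],2),np.round(s['ft_force'],1),np.round(s['torque'],2),s["t"])
E
python3 st.py
```

```text
(array([482. , 368.4,  72.1,  19.1]), np.float64(0.05)) [-0.47  0.54 -0.38  1.87  0.27  0.78 -0.66] [-0.8 -4.3  8. ] [-0.74  0.23 -0.07] 56.95
```

Request:
{"op": "servo_tool", "data": {
  "deltas": "0 0 0 -0.04;0 0 0 -0.08;0 0 0 -0.12;0 0 0 -0.16;0 0 0 -0.16"
}}

```text
t: 57.37
ee_pos: [0.482, 0.3684, 0.0721]
tcp_rot: [2.127, 2.311, 0.001]
ft_force: [-0.5, -3.7, 6.6]
grip_width: 0.0078
finger_force: 59.0
```

```bash
python3 st.py
```

```text
(array([482. , 368.4,  72.1,   4.7]), np.float64(0.05)) [-0.51  0.53 -0.32  1.88  0.23  0.77 -0.87] [-0.5 -3.7  6.6] [-0.77  0.07 -0.02] 57.3667
```

Request:
{"op": "servo_tool", "data": {
  "deltas": "0 0 0 -0.03;0 0 0 -0.06;0 0 0 -0.09;0 0 0 -0.12;0 0 0 -0.12"
}}

```text
t: 57.78
ee_pos: [0.4821, 0.3684, 0.0721]
tcp_rot: [2.334, 2.102, 0.001]
ft_force: [0.3, -3.3, 6.7]
grip_width: 0.0083
finger_force: 59.0
```

```bash
python3 st.py
```

```text
(array([482.1, 368.4,  72.1,  -6. ]), np.float64(0.05)) [-0.55  0.52 -0.27  1.88  0.2   0.76 -1.03] [ 0.3 -3.3  6.7] [-0.75  0.12 -0.  ] 57.7833
```

Request:
{"op": "servo_tool", "data": {
  "deltas": "0 0 0 -0.03;0 0 0 -0.06;0 0 0 -0.09;0 0 0 -0.12;0 0 0 -0.12"
}}

```text
t: 58.2
ee_pos: [0.4821, 0.3684, 0.0722]
tcp_rot: [2.519, 1.876, 0.001]
ft_force: [-1.0, -4.9, 8.5]
grip_width: 0.0082
finger_force: 92.2
```

```bash
python3 st.py
```

```text
(array([482.1, 368.4,  72.2, -16.7]), np.float64(0.07)) [-0.58  0.52 -0.23  1.88  0.16  0.76 -1.19] [-1.  -4.9  8.5] [-1.09  0.06  1.9 ] 58.2
```

Request:
{"op": "servo_tool", "data": {
  "deltas": "0 0 0 -0.03;0 0 0 -0.06;0 0 0 -0.09;0 0 0 -0.09"
}}

```text
t: 58.53
ee_pos: [0.4821, 0.3684, 0.0724]
tcp_rot: [2.642, 1.696, 0.002]
ft_force: [-0.2, -7.7, 11.6]
grip_width: 0.0083
finger_force: 174.1
```

```bash
python3 st.py
```

```text
(array([482.1, 368.4,  72.4, -24.6]), np.float64(0.11)) [-0.61  0.52 -0.19  1.88  0.14  0.76 -1.31] [-0.2 -7.7 11.6] [-1.48  0.    4.  ] 58.5333
```

Request:
{"op": "servo_tool", "data": {
  "deltas": "0 0 0 -0.03;0 0 0 -0.06;0 0 0 -0.09;0 0 0 -0.09"
}}

```text
t: 58.87
ee_pos: [0.482, 0.3685, 0.0725]
tcp_rot: [2.753, 1.51, 0.002]
ft_force: [0.3, -9.2, 14.9]
grip_width: 0.0082
finger_force: 269.9
```

```bash
python3 st.py
```

```text
(array([482. , 368.5,  72.5, -32.5]), np.float64(0.16)) [-0.64  0.51 -0.16  1.88  0.12  0.75 -1.43] [ 0.3 -9.2 14.9] [-2.   -0.06  6.54] 58.8667
```

The stop is reached: the torque rises steeply from about -9.5°. I unload the twist, let go and retreat.

Request:
{"op": "servo_tool", "data": {
  "deltas": "0 0 0 0.07;0 0 0 0.14;0 0 0 0.21;0 0 0 0.225;0 0 0 0.225;0 0 0 0.225"
}}

```text
t: 59.37
ee_pos: [0.4821, 0.3684, 0.0721]
tcp_rot: [2.45, 1.966, 0.001]
ft_force: [-0.5, -3.1, 8.0]
grip_width: 0.0081
finger_force: 60.9
```

```bash
python3 st.py
```

```text
(array([482.1, 368.4,  72.1, -12.5]), np.float64(0.05)) [-0.57  0.52 -0.24  1.88  0.18  0.76 -1.13] [-0.5 -3.1  8. ] [-0.78  0.13  0.88] 59.3667
```

Request:
{"op": "servo_tool", "data": {
  "deltas": "0 0 0 0;0 0 0 0;0 0 0 0;0 0 0 0;0 0 0 0;0 0 0.06 0;0 0 0.14 0;0 0 0.24 0;0 0 0.34 0;0 0 0.4 0;0 0 0.4 0;0 0 0.4 0",
  "fingers": 0.5
}}

```text
t: 60.37
ee_pos: [0.4822, 0.369, 0.233]
tcp_rot: [2.451, 1.965, 0.005]
ft_force: [-0.1, -0.1, -0.4]
grip_width: 0.0427
finger_force: 0.0
```

```bash
python3 st.py; python3 ws.py .075 .11 .08
```

```text
(array([482.2, 369. , 233. , -12.6]), np.float64(0.17)) [-0.54  0.33 -0.27  1.76  0.1   1.06 -1.07] [-0.1 -0.1 -0.4] [-0.03  0.01 -0.04] 60.3667
tool [482.2 369.  233.  -12.6] 0.17 t 60.4 q7 -1.07
631 [481.8 368.9  79.1  49.1  10. ] zmed 0.0944 board [-189.3  367.9] shift [-0.001  -0.0003] turn 0.019
```

Run:
```python
from look import *
c=camera("top");P=cloud(c);I=c["pixels"]
cv2.imwrite("pics/t4.png",cv2.resize(I[130:260,110:370],(800,400),interpolation=2))
for p in comps(P,c,.06,.085):
    r=rect(p)
    if r[3]<60 and .55<p[0,0]<.75 and abs(p[0,1])<.3: print("handle",r,board(r))
ok=c["z_map"]>0
def sel(x,y,dx,dy,lo,hi,br=0): 
    m=ok&(abs(P[...,0]-x)<dx)&(abs(P[...,1]-y)<dy)&(P[...,2]>lo)&(P[...,2]<hi)&(I.min(2)>br);return rect(P[m]),m.sum(),np.round(np.median(P[m][:,2]),4)
print("tin",sel(.63,.352,.06,.065,.015,.04,110)); print("box",sel(.468,-.237,.06,.06,.03,.06))
m=ok&(I.min(2)>125);x=P[...,:2]-np.array([.639,-.0138]);b=np.radians(85.1);X=x@[np.sin(b),-np.cos(b)];Y=x@[np.cos(b),np.sin(b)]
m&=(X>.02)&(X<.075)&(abs(Y)<.17);cs,_=cv2.findContours(m.astype(np.uint8),0,1);k=max(cs,key=cv2.contourArea).reshape(-1,2);r=rect(plane(c,k,.008));print("blade",r,board(r))
```

```text
handle [653.6  97.2  88.2  48.   18.5] [  5.1 111.8]
handle [647.1  21.4  84.2  48.5  18.8] [ 5.1 35.8]
handle [641.1 -54.3  84.   48.2  19. ] [  5.6 -40.2]
handle [ 634.5 -130.7   85.4   48.3   18.5] [   5.5 -116.9]
tin (array([629.9, 350.4,  86.2,  90.7,  56. ]), np.int64(585), np.float64(0.0249))
box (array([ 467.7, -237.5,   75.6,   51.5,   50.2]), np.int64(314), np.float64(0.0422))
blade [682.8 -18.2  85.1 320.6  41.2] [44.  -0.6]
```

View pics/t4.png

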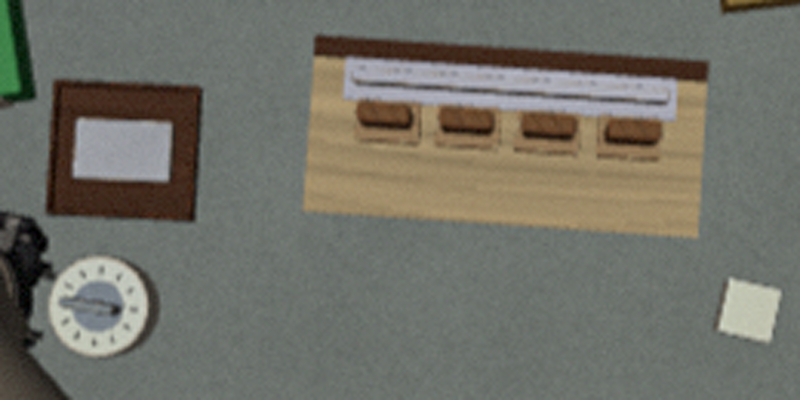

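The final view shows four stamps in a straight row against the straightedge, the tin flat in the tray at (122,150), the key wound, and the gift box undisturbed at (750,310).

```bash
python3 -c "
from rig import *
print(finish_job())"
```

```text
the job is handed in; nothing more can be done
None
```

I handed the job in at about 60 s; no verdict came back. The last camera check showed the tin flat in the tray, the straightedge flush along the rail, all four stamps flush against it, the key at its stop and the gift box unmoved.

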